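# Fit the battery cell into the recorder's spring-loaded bay

## Robot

A 7-joint arm with a two-finger parallel gripper is mounted at the origin on a cart in front of the work surface, level with it; the furniture and walls round the work are solid. World frame = base frame: x ahead of the robot, y to its left, z up, the work surface at z = 0. Lengths are in m, angles in rad, forces in N, time in s.
With the tool pointing down it reaches from about 0.425 to 0.925 m from the base axis. Payload 6.8 kg.
Tool frame: the origin (TCP) lies midway between the tips of the shut fingers; the grasp point (between the pads) lies bot.tcp_to_grasp behind it (bot.tcp_to_grasp is the distance from the TCP to the grasp point, in m); z points along the fingers, y is the line along which they close (so a half turn about z gives the same grasp; the last joint's range is limited). The gripper opens to 85 mm and grips with 20 to 120 N. Pads are 22 mm wide; open, the fingers measure 114 mm over their backs; the gripper's body (76 mm by 85 mm) begins 54 mm behind the grasp point. The pads swing forward as they close: fully open they stand 13 mm farther back than shut.
Start: joints at [1.152, 0.477, 0.022, 1.555, -0.011, 1.109, -0.083], TCP at [0.206, -0.643, 0.231] pointing down, gripper open.
Joint ranges: [-2.96, 2.96], [-0.34, 2.1], [-1.41, 1.46], [0.24, 2.44], [-1.37, 4.51], [0.17, 1.92], [-2.96, 2.96]. Speed limits (rad/s): [2.39, 2.39, 3.14, 3.14, 3.14, 3.14, 3.14].

## Interface

Orientations are given as [roll, pitch, yaw] about the fixed x, y, z axes, in that order (R = Rz(yaw) Ry(pitch) Rx(roll)).
In Python, from station import bot gives the robot as it stands.
- The arm moves only by the tool servo_tool, never from a script. Its argument "increments" is a list of rows, each a list of 7 numbers: the shift along the world's x, y, z each as a share of 5 cm, from -1 to 1, then the turn, a rotation vector about the world's x, y, z each as a share of 8 degrees, from -1 to 1, then the closure, from 0 (fully open) to 1 (shut). A call has 1 to 12 rows; each row shifts and turns the commanded pose from where the row before left it; what a row does not reach is not made up. A row lasts 1/10 s, in which the tool goes at most 50 mm and 8.59 degrees, less where a joint would pass 70% of its speed; a pose out of reach is approached as far as the arm can. A call with a number of a shift or a turn outside -1 to 1 is refused whole. A call with a gripper value outside its range is refused whole. The fingers move at their own pace and stop on an object; "squeeze" is the grip in N (left out, the last holds). Time passes only in rows, so rows that do not move let the fingers close. It gives the time, the measured TCP pose, the force, the opening and the grip force at its end, in the units of the state.
- bot.get_state(): the state, without advancing time (a new reading comes with each control period).
- bot.grab_frame(name): name is "side" or "top"; returns the picture (384x512x3 uint8, blue, green, red); there is no depth.
- bot.calibration(name): a dict with "fx", "fy", "cx", "cy" (pixels), "position" and "attitude" of the camera in the world. Camera axes: x right, y up, looking along -z (the intrinsics and any distortion apply to the point x, -y, -z); pixel columns grow to the right and rows downward; lengths in m; the calibration is good to about 2 mm. A picture is of the moment at which its call begins. calibration takes no time and is no camera call.
- bot.close_job(): hands the job in; it is judged then, once.
Trained networks look in the newest picture that a camera, given by its name, has taken for a name from the list of things; names that differ only in an ending like _2 or _b are one class to them, and where a whole thing is asked for, a point or a joint stands for the part that bears it (a point fixed in the world has none). Each returns a list of dicts, best first, with "score" (0 to 1); they miss things now and then, are a little off and sometimes report something else, mostly with a low value. They report only what shows in the picture. A call takes as long as a camera call. They do not tell look-alikes from the thing itself.
- bot.recognise(camera, thing): "location" ([column, row] as shares, 0 to 1, of the picture: columns of its width, rows of its height, amid what is visible of it).
- bot.trace(camera, thing): "pixels" (384x512 bool, what is visible of it) and "location" ([column, row] as shares, 0 to 1, of the picture: columns of its width, rows of its height, amid what is visible of it).
- bot.spot_point(camera, thing): "location" ([column, row] as shares, 0 to 1, of the picture: columns of its width, rows of its height: a listed point, or the origin of a listed thing).
The state is a dict: "clock": time; "joint_pos": joint angles; "dq": joint speeds; "joint_efforts": joint torques, N m; "position": TCP position; "eef_rot": TCP orientation; "wrist_force": force on the tool from outside, world axes, zero at the start; "ft_torque": the same for the moment, N m; "width": finger opening in m; "finger_force": force on a finger pad.
Only numpy, scipy, OpenCV 4.12 (cv2) and the standard library are available. Lean on these libraries where they do the work, as an engineer would, in place of code of your own. Each camera call takes 0.05 s, during which the arm holds its last target. There are 200 camera calls.

## Task

Put the blue battery cell from its rest into the open battery bay of the white recorder: hold it slanting, flat end down, push that end against the spring contact until the spring has yielded 7 to 8 mm, and only then press the nub end down until the cell lies level and its nub is held under the red lip. Be gentle - never press the cell hard against the recorder (keep under about 30 N, so do not run the spring onto its stop at 9 mm) - let go of the cell, and leave the cup, the timer and the tape roll where they are.

Things in the scene. Friction and masses are not known exactly. Their poses are not given: they have to be found in the camera images.
- cell_center (a point): Centre, on its axis, of the loose battery cell: a blue cylinder 34 mm across with a copper band at the nub end; body 57.5 mm long (28.75 mm each way from here). x axis along the cell to the nub; it may be rolled about x. 0.14 kg. Lies level in a grey and black V rest, axis 32 mm above the worktop, nub away from the robot; grasp it across its 34 mm from above.
- cell_nub (a point): Centre of the end face of the cell's nub (9.5 mm across, stands 3 mm out of the body), 31.75 mm from the cell's centre on its x axis.
- recorder: White recorder, 170 (x) x 120 (y) x 30 mm high, fixed to the worktop; origin at the centre of its underside, z up, x along the battery bay from the spring end (near the robot) to the lip end. On top stands a black cell carrier, its axis 18 mm to the -y side of the middle. The carrier is rigid, but screwed down through slots up to 9 mm either way along x of its nominal place: unreported, to be felt.
- seat (a point): NOMINAL centre of the seated cell (see recorder: the true one is up to 9 mm off along x), on the bay's axis, 57 mm above the worktop; axes of the recorder. Two V saddles, 6 mm thick, 20.5 mm either way along x, carry the cell and rise to 7.5 mm below the axis; beside the cell it is free down to 24 mm below the axis. The seated cell's flat end is at x = -28.75 mm, its nub's end at +31.75 mm.
- nose (a point): NOMINAL free tip of the brass spring contact (shifts with the carrier), at x = -25.75 mm from the seat: a round nose of 6 mm radius on the bay's axis, that yields towards -x. A black tower behind it, x = -61 to -47 mm from the seat, rises 11 mm above the axis. The flat end of the cell, slanted about 40 degrees, nub up (less fouls the lip), is pushed against the nose along -x by 7 to 8 mm.
- lip (a point): NOMINAL upper edge of the red lip (shifts with the carrier), 29.25 mm from the seat in x, 10.5 mm above the bay's axis. The fixed lip is 4.5 mm thick; its underside is 6 mm above the axis; the contact plate lies 2.5 mm behind its edge. With the spring pushed back, turn the cell level about its flat end, press it onto the saddles, and let the spring push the nub under the lip.
- spring (a joint): How far the spring contact is pressed in, m: 0 free, 0.009 on its hard stop. About 2.8 N at the first touch, plus 0.7 N per mm. 0.003 when the cell is seated.
- cup_d: Specimen cup with blue lid, 60 mm wide, 72 mm high, loose bystander; origin at the centre of its underside.
- timer: White bench timer, 68 x 62 x 19 mm, loose bystander; origin at the centre of its underside.
- tape_roll_1: Green tape roll lying flat, 60 mm wide, 18 mm high, loose bystander; origin at the centre of its underside.
Not all that is in view belongs to the job. There is more than one size of the recorder; the job needs the larger.

How it is judged:
On the way, in this order (a step that is already met when the one before it is completed fails the run):
1. the slanting cell, flat end down in the bay and nub still 20 mm or more above its seated height, has pushed the spring contact back by more than 6 mm (value of joint spring above 0.006 m and z of cell_nub in the frame of seat above 0.02 m and z of cell_center in the frame of seat below 0.03 m and y of cell_center in the frame of seat between -0.006 and 0.006 m and x of cell_nub in the frame of seat above -0.01 m), for 0.1 s.
2. the nub end is down: the cell lies level on the saddles with the spring still pressed in (z of cell_center in the frame of seat between -0.002 and 0.002 m and y of cell_center in the frame of seat between -0.003 and 0.003 m and x of cell_center in the frame of seat between -0.012 and 0.012 m and x of cell_nub in the frame of seat above 0.015 m and angle between the x axis of cell_center and the x axis of seat, either way round below 0.07 rad and value of joint spring between 0.0015 and 0.0045 m), for 0.2 s.
At the end, for the whole second after the job is handed in: The cell lies at rest in the bay, nub towards the lip, level and in line with it within 4 degrees, its centre within 2 mm of the seated height, 3 mm sideways and 12 mm lengthwise of the nominal seat, the spring pressed in between 1.5 and 4.5 mm, so that the nub is held under the lip (all of step 2 and linear speed of cell below 0.01 m/s); the robot touches nothing.
It fails at once if the cell is pressed against the recorder or its bay with more than 30 N (contact force between cell and recorder above 30 N).
It fails at once if the cup, the timer or the tape roll is moved by more than 20 mm (distance of any of cup_d, timer, tape_roll_1 from where it was at the start of the episode above 0.02 m).
It also fails if it takes over 48 s, if anything falls off the work surface, if the arm or the gripper's body presses on something with over 40 N, if the wrist force passes 120 N, or if a joint passes its speed limit or range.

## Working session

There is one attempt and no reset: what is moved stays moved. The work goes in short steps, Python scripts to look and compute and a tool call to move; the robot and the scene stay as the last step left them, time stands still between calls to the robot, and variables do not carry over. Pictures are saved under pics/ and viewed, at most 10 in all, crops included, and the job is handed in when it is done.

Besides the shell and the picture viewer there is one more tool, called as name(argument=value, ...) on one line, values as JSON. servo_tool: Moves the arm, as the interface text tells. Its arguments: {"type":"object","properties":{"increments":{"type":"array","items":{"type":"array","items":{"type":"number"}}},"squeeze":{"type":"number"}},"required":["increments"]}

```bash
mkdir -p pics; ls; python3 - <<'E'
from station import bot
import cv2,numpy as np
s=bot.get_state();print({k:np.round(v,3).tolist() for k,v in s.items()},bot.tcp_to_grasp)
for c in ("side","top"):
    cv2.imwrite(f"pics/{c}0.png",bot.grab_frame(c));print(c,bot.calibration(c))
    for t in ("cell_center","cell_nub","recorder","seat","nose","lip","cup_d","timer","tape_roll_1"):
        print(t,[(np.round(np.array(d["location"])*[512,384],1).tolist(),round(d["score"],2)) for d in bot.spot_point(c,t)[:3]])
E
```

```text
pics
{'clock': 0.0, 'joint_pos': [1.152, 0.478, 0.022, 1.556, -0.012, 1.109, -0.083], 'dq': [-0.0, 0.001, -0.001, -0.0, 0.002, -0.002, -0.0], 'joint_efforts': [0.0, -59.645, 1.607, -28.12, 0.012, 0.009, -0.0], 'position': [0.206, -0.642, 0.23], 'eef_rot': [-3.14, 0.0, 0.311], 'wrist_force': [-0.569, -0.775, -0.191], 'ft_torque': [0.017, -0.036, 0.028], 'finger_force': 0.0, 'width': 0.085} 0.0187
side {'fx': 378.5456438452094, 'fy': 378.5456438452094, 'cx': 257.9152415495713, 'cy': 197.7335549705044, 'position': array([0.24268342, 0.9349359 , 0.60012609]), 'attitude': array([ 1.10986232, -0.01775557, -2.8219019 ])}
cell_center [([310.3, 203.1], 0.67), ([217.5, 287.0], 0.63)]
cell_nub [([208.5, 281.9], 0.85)]
recorder [([237.2, 232.4], 0.79), ([259.2, 205.9], 0.72)]
seat [([258.3, 196.6], 0.69), ([244.2, 212.8], 0.57)]
nose [([249.0, 221.4], 0.75), ([265.7, 195.1], 0.67)]
lip [([252.8, 188.1], 0.85), ([234.0, 209.4], 0.82), ([296.3, 187.1], 0.52)]
cup_d [([266.3, 187.0], 0.66)]
timer [([296.2, 189.2], 0.63)]
tape_roll_1 [([312.1, 205.2], 0.76)]
top {'fx': 488.3388655601963, 'fy': 488.3388655601963, 'cx': 265.4282716914338, 'cy': 189.46250317779007, 'position': array([ 0.36212321, -0.02954051,  1.40289534]), 'attitude': array([ 0.13507606,  0.00400088, -1.55316716])}
cell_center [([145.1, 194.0], 0.51), ([246.9, 174.1], 0.4)]
cell_nub [([153.8, 182.1], 0.62), ([333.3, 239.8], 0.29)]
recorder [([309.3, 176.6], 0.78), ([243.8, 178.8], 0.56)]
seat [([317.1, 175.4], 0.96), ([251.5, 175.9], 0.92)]
nose [([245.3, 185.9], 0.82), ([313.2, 181.4], 0.78)]
lip [([256.1, 162.7], 0.93), ([317.5, 164.9], 0.72)]
cup_d [([359.6, 164.6], 0.75)]
timer [([369.5, 217.0], 0.65)]
tape_roll_1 [([335.2, 237.0], 0.71)]
```

```bash
python3 - <<'E'
import cv2
a=cv2.imread("pics/top0.png");cv2.imwrite("pics/top0b.png",cv2.resize(a[110:290,110:400],None,fx=2.75,fy=2.75,interpolation=cv2.INTER_CUBIC))
a=cv2.imread("pics/side0.png");cv2.imwrite("pics/side0b.png",cv2.resize(a[150:330,150:380],None,fx=3.3,fy=3.3,interpolation=cv2.INTER_CUBIC))
E
```

```text
(no output)
```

View pics/top0b.png

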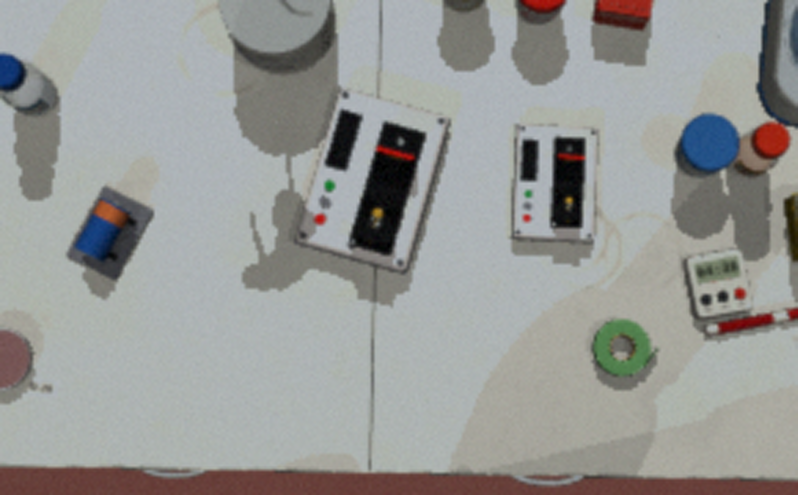

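View pics/side0b.png

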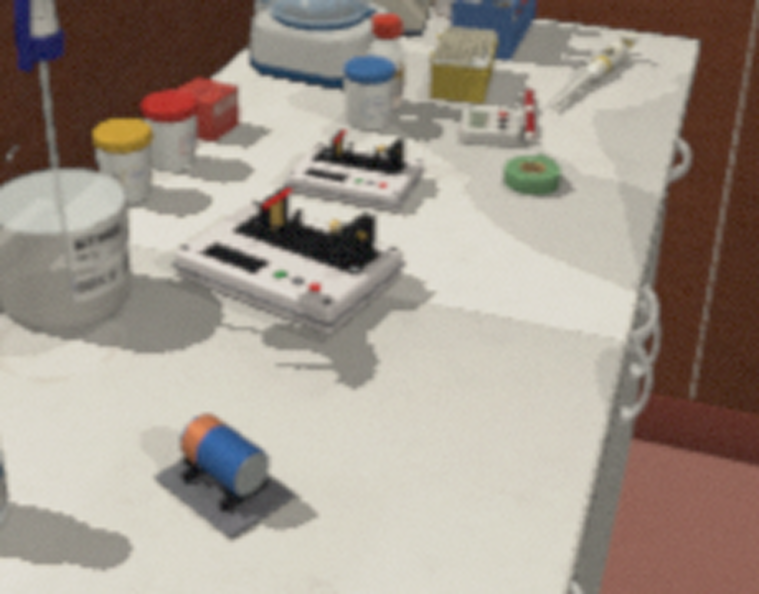

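The top view shows the large recorder at about (250,175) px, axis slanting. The cell is at (147,192) with its nub up and right. The red-lipped bay sits on the recorder's right half. There is a tall beaker with a stick just beyond the recorder, and the small recorder on the right is the decoy.

```bash
cat > h.py <<'E'
from station import bot
import cv2,numpy as np
from scipy.spatial.transform import Rotation as R
from scipy.optimize import minimize,least_squares
CAL={c:bot.calibration(c) for c in("top","side")}
def proj(c,P):
    k=CAL[c];q=(np.atleast_2d(P)-k["position"])@R.from_euler("xyz",k["attitude"]).as_matrix()
    return np.c_[k["cx"]+k["fx"]*q[:,0]/-q[:,2],k["cy"]-k["fy"]*q[:,1]/-q[:,2]]
def tri(uv): # {cam:(u,v)} -> point, residual px
    f=lambda p:np.concatenate([proj(c,p)[0]-uv[c] for c in uv])
    r=least_squares(f,[.5,.1,.05]);return r.x,np.round(r.fun,2)
def hullmask(c,P,S=4):
    m=np.zeros((384*S,512*S),np.uint8)
    h=cv2.convexHull(((proj(c,P)+.5)*S).astype(np.float32)).astype(np.int32)
    cv2.fillConvexPoly(m,h,1);return cv2.resize(m.astype(np.float32),(512,384),interpolation=cv2.INTER_AREA)
def fit(masks,pts,x0,step):
    def f(x):
        return sum(np.abs(hullmask(c,pts(x))-m).sum()/m.sum() for c,m in masks.items())
    sim=np.array([x0]+[np.array(x0)+np.eye(len(x0))[i]*step[i] for i in range(len(x0))])
    r=minimize(f,x0,method="Nelder-Mead",options=dict(initial_simplex=sim,xatol=1e-5,fatol=1e-5,maxiter=300));return r.x,r.fun
def cyl(x): # x,y,yaw,(z=.032)
    a=np.linspace(0,2*np.pi,24);o=[]
    for s,r in((-.02875,.017),(.02875,.017),(.03175,.00475)):
        o+=[[s,r*np.cos(t),r*np.sin(t)] for t in a]
    return np.array(o)@R.from_euler("z",x[2]).as_matrix().T+[x[0],x[1],.032]
E
python3 - <<'E'
from h import *
print("nubtri",tri({"top":(153.8,182.1),"side":(208.5,281.9)}))
print("center",tri({"top":(145.1,194),"side":(217.5,287)}))
print("lip",tri({"top":(256.1,162.7),"side":(234,209.4)}))
print("nose",tri({"top":(245.3,185.9),"side":(249,221.4)}))
print("seat",tri({"top":(251.5,175.9),"side":(244.2,212.8)}))
M={}
for c,loc in(("top",(147,192)),("side",(217,287))):
    bot.grab_frame(c)
    for d in bot.trace(c,"cell_center"):
        l=np.array(d["location"])*[512,384]
        if np.hypot(*(l-loc))<15: M[c]=d["pixels"].astype(np.float32);print(c,l,d["pixels"].sum());break
n=tri({"top":(153.8,182.1),"side":(208.5,281.9)})[0]
for mm in (M,)+tuple({c:M[c]} for c in M):
    print("cell",list(mm),fit(mm,cyl,[n[0]-.028,n[1]+.014,-.5],[.01,.01,.2]))
np.save("M.npy",M)
# colours
for c,(u,v) in(("top",(256,163)),("side",(234,209))):
    im=bot.grab_frame(c);h=cv2.cvtColor(im,cv2.COLOR_BGR2HSV)
    m=((h[...,0]<8)|(h[...,0]>172))&(h[...,1]>140)&(h[...,2]>90)
    ys,xs=np.nonzero(m);k=np.hypot(xs-u,ys-v)<14;print(c,"red",xs[k].mean(),ys[k].mean(),k.sum(),xs[k].min(),xs[k].max(),ys[k].min(),ys[k].max())
    m=(abs(h[...,0].astype(int)-24)<8)&(h[...,1]>110)&(h[...,2]>90)
    u,v=((245,186) if c=="top" else (250,219));ys,xs=np.nonzero(m);k=np.hypot(xs-u,ys-v)<10;print(c,"brass",list(zip(xs[k],ys[k])))
# recorder top corners from white rect
im=bot.grab_frame("top")
w=(im.min(2)>150).astype(np.uint8);print(bot.get_state()["clock"])
r=[d for d in bot.trace("top","recorder") if abs(d["location"][0]*512-246)<15][:1]
for d in r:
    cs,_=cv2.findContours(d["pixels"].astype(np.uint8),0,1);q=cv2.minAreaRect(max(cs,key=len));print("rec",q,cv2.boxPoints(q).round(1).tolist())
E
```

```text
nubtri (array([0.56471332, 0.29783164, 0.02754448]), array([-0.01, -0.02,  0.02,  0.  ]))
center (array([0.53081709, 0.31887757, 0.03798588]), array([-0.19, -0.72,  0.58,  0.12]))
lip (array([0.61738696, 0.00594771, 0.06384026]), array([ 0.14,  0.51, -0.56, -0.11]))
nose (array([0.55601688, 0.03588973, 0.05019796]), array([-0.09, -0.38,  0.4 ,  0.07]))
seat (array([0.57997901, 0.01803366, 0.06540333]), array([ 0.1 ,  0.4 , -0.42, -0.08]))
top [144.6912 194.3808] 256
side [214.4256 288.9984] 427
cell ['top', 'side'] (array([ 0.53298418,  0.31345393, -0.46164828]), np.float64(0.261465460062027))
cell ['top'] (array([ 0.5315499 ,  0.31488331, -0.36618329]), np.float64(0.092529296875))
cell ['side'] (array([ 0.53686381,  0.31117355, -0.47810095]), np.float64(0.05342505872249603))
top red 253.25925925925927 165.25925925925927 27 247 260 163 167
top brass [(np.int64(246), np.int64(186)), (np.int64(247), np.int64(186)), (np.int64(248), np.int64(186)), (np.int64(246), np.int64(187)), (np.int64(247), np.int64(187)), (np.int64(248), np.int64(187)), (np.int64(246), np.int64(188)), (np.int64(247), np.int64(188)), (np.int64(248), np.int64(188))]
side red 233.5 209.66666666666666 18 230 237 207 212
side brass [(np.int64(259), np.int64(221))]
1.35
rec ((245.06719970703125, 175.26959228515625), (43.959999084472656, 61.519996643066406), 16.260204315185547) [[215.39999389648438, 198.60000610351562], [232.60000610351562, 139.60000610351562], [274.79998779296875, 151.89999389648438], [257.6000061035156, 211.0]]
```

```bash
python3 - <<'E'
from h import *
im={c:bot.grab_frame(c) for c in CAL}
H={c:cv2.cvtColor(i,cv2.COLOR_BGR2HSV) for c,i in im.items()}
B={c:((h[...,0]>98)&(h[...,0]<125)&(h[...,1]>120)) for c,h in H.items()}
O={c:((h[...,0]>3)&(h[...,0]<18)&(h[...,1]>110)&(h[...,2]>80)) for c,h in H.items()}
loc={"top":(147,192),"side":(217,287)}
v,u=np.mgrid[:384,:512]
res={}
for c in CAL:
    k=np.hypot(u-loc[c][0],v-loc[c][1])<22
    for n,m in(("blue",B),("orange",O)):
        s=m[c]&k;res[c,n]=(u[s].mean(),v[s].mean());print(c,n,s.sum(),np.round(res[c,n],2))
T=np.load("M.npy",allow_pickle=True).item()
for c in("top",):
    s=((B[c]|O[c])&(np.hypot(u-loc[c][0],v-loc[c][1])<22)).astype(np.uint8)
    print(s.sum(),cv2.minAreaRect(np.argwhere(s)[:,::-1].astype(np.float32)), cv2.minAreaRect(np.argwhere(T[c]>0)[:,::-1].astype(np.float32)))
    # grey base
for n in("blue","orange"): print(n,tri({c:res[c,n] for c in CAL}))
# recorder fit
def box(x):
    b=np.array([[a,b_,z] for a in(-.085,.085) for b_ in(-.06,.06) for z in(0,.03)])
    return b@R.from_euler("z",x[2]).as_matrix().T+[x[0],x[1],0]
RM={}
for c,l in(("top",(245,175)),("side",(240,225))):
    bot.grab_frame(c)
    for d in bot.trace(c,"recorder"):
        p=np.array(d["location"])*[512,384]
        print(c,p,d["pixels"].sum())
        if np.hypot(*(p-l))<14: RM[c]=d["pixels"].astype(np.float32)
for mm in [RM]+[{c:RM[c]} for c in RM]:
    x,f=fit(mm,box,[.57,.03,-.28],[.02,.02,.1])
    r=R.from_euler("z",x[2]).as_matrix()
    print("rec",list(mm),x.round(4),round(f,3),"seat",(r@[0,-.018,.057]+[x[0],x[1],0]).round(4))
E
```

```text
top blue 162 [145.05 196.16]
top orange 56 [149.3  186.98]
side blue 186 [217.32 287.67]
side orange 60 [209.23 281.12]
218 ((146.50001525878906, 193.50001525878906), (12.074766159057617, 19.230182647705078), 26.56505012512207) ((147.10000610351562, 192.80001831054688), (12.521980285644531, 21.0190372467041), 26.56505012512207)
blue (array([0.52831355, 0.32004042, 0.03709431]), array([-0.52, -1.97,  1.59,  0.32]))
orange (array([0.55371017, 0.30851361, 0.0400316 ]), array([-0.5 , -1.77,  1.46,  0.31]))
top [365.6192 162.7008] 417
top [246.8864 175.9104] 2516
top [308.8896 174.6816] 1205
side [256.2048 203.4048] 657
side [238.2848 226.4064] 1809
side [295.5776 187.0848] 155
rec ['top', 'side'] [ 0.591   0.0366 -0.2643] 0.177 seat [0.5863 0.0192 0.057 ]
rec ['top'] [ 0.5905  0.0375 -0.2683] 0.027 seat [0.5858 0.0201 0.057 ]
rec ['side'] [ 0.5971  0.0303 -0.3126] 0.103 seat [0.5916 0.0131 0.057 ]
```

servo_tool(increments=[[0.6, 0.74, 0, 0, 0, -0.45, 0], [0.6, 0.74, 0, 0, 0, -0.45, 0], [0.6, 0.74, 0, 0, 0, -0.45, 0], [0.6, 0.74, 0, 0, 0, -0.45, 0], [0.6, 0.74, 0, 0, 0, -0.45, 0], [0.6, 0.74, 0, 0, 0, -0.45, 0], [0.6, 0.74, 0, 0, 0, -0.45, 0], [0.6, 0.74, 0, 0, 0, -0.45, 0], [0.2, 0.8, 0, 0, 0, -0.45, 0], [0.2, 0.8, 0, 0, 0, -0.45, 0], [0.2, 0.8, 0, 0, 0, -0.45, 0], [0.2, 0.8, 0, 0, 0, -0.45, 0]])

```text
clock: 2.9
position: [0.4867, -0.1851, 0.2315]
eef_rot: [3.142, -0.001, -0.446]
wrist_force: [0.5, 0.7, -0.4]
width: 0.0853
finger_force: 0.0
```

servo_tool(increments=[[0.08, 0.83, 0, 0, 0, 0, 0], [0.08, 0.83, 0, 0, 0, 0, 0], [0.08, 0.83, 0, 0, 0, 0, 0], [0.08, 0.83, 0, 0, 0, 0, 0], [0.08, 0.83, 0, 0, 0, 0, 0], [0.08, 0.83, 0, 0, 0, 0, 0], [0.08, 0.83, 0, 0, 0, 0, 0], [0.08, 0.83, 0, 0, 0, 0, 0], [0.08, 0.83, -0.4, 0, 0, 0, 0], [0.08, 0.83, -0.5, 0, 0, 0, 0], [0.08, 0.83, -0.6, 0, 0, 0, 0], [0.06, 0.83, -0.6, 0, 0, 0, 0]])

```text
clock: 4.1
position: [0.5337, 0.3108, 0.1271]
eef_rot: [-3.141, -0.001, -0.444]
wrist_force: [0.7, 0.2, 0.7]
width: 0.085
finger_force: 0.0
```

```bash
python3 - <<'E'
from h import *
s=bot.get_state();p=np.array(s["position"]);Rt=R.from_euler("xyz",s["eef_rot"]).as_matrix();print(p,s["eef_rot"])
out=[]
for c,(u0,v0,w,h) in (("side",(165,210,100,110)),("top",(100,140,100,110))):
    im=bot.grab_frame(c);k=4
    a=cv2.resize(im,None,fx=k,fy=k,interpolation=cv2.INTER_CUBIC)
    for q,col in((p,(0,255,0)),(p-Rt[:,2]*(.0187+.054),(255,0,255)),(np.array([.534,.313,.032]),(0,0,255))):
        for uv in proj(c,q): cv2.circle(a,tuple(int(x*k+k/2) for x in uv),4,col,1)
    out.append(a[v0*k:(v0+h)*k,u0*k:(u0+w)*k])
cv2.imwrite("pics/hov.png",np.hstack(out))
E
```

```text
[0.53374583 0.31078559 0.12714334] [-3.14069686e+00 -8.44542007e-04 -4.43770171e-01]
```

View pics/hov.png

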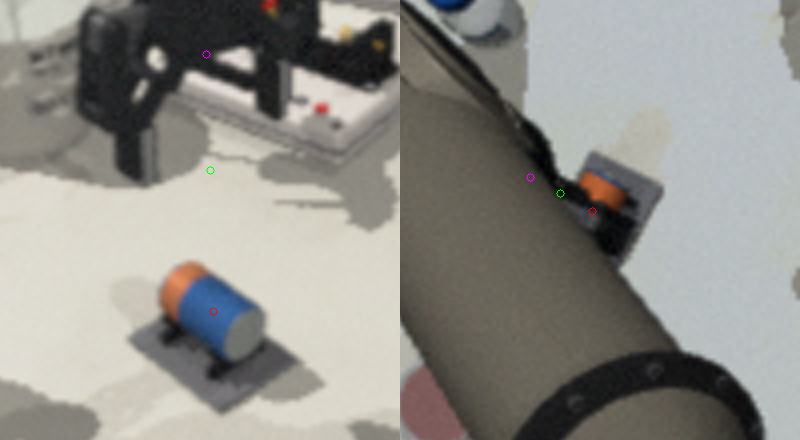

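The side view shows the cell axis midpoint at crop (214,312), right on the estimate, with the finger midpoint consistent with the TCP. Descend and grip.

servo_tool(increments=[[0, 0.04, -0.6, 0, 0, 0, 0], [0, 0, -0.6, 0, 0, 0, 0], [0, 0, -0.5, 0, 0, 0, 0], [0, 0, -0.3, 0, 0, 0, 0], [0, 0, -0.17, 0, 0, 0, 0], [0, 0, -0.1, 0, 0, 0, 0], [0, 0, 0, 0, 0, 0, 0.3], [0, 0, 0, 0, 0, 0, 0.45]], squeeze=90)

```text
clock: 5.0
position: [0.5339, 0.3116, 0.0154]
eef_rot: [-3.14, -0.001, -0.443]
wrist_force: [-0.1, 0.4, -0.5]
width: 0.0594
finger_force: 0.0
```

servo_tool(increments=[[0, 0, 0, 0, 0, 0, 1], [0, 0, 0, 0, 0, 0, 1], [0, 0, 0, 0, 0, 0, 1], [0, 0, 0, 0, 0, 0, 1], [0, 0, 0, 0, 0, 0, 1]], squeeze=90)

```text
clock: 5.5
position: [0.5349, 0.3136, 0.0162]
eef_rot: [-3.136, -0.002, -0.443]
wrist_force: [0.9, 5.2, 6.0]
width: 0.0317
finger_force: 88.6
```

servo_tool(increments=[[0, 0, 0.2, 0, 0, 0, 1], [0, 0, 0.4, 0, 0, 0, 1], [0, 0, 0.7, 0, 0, 0, 1], [0, 0, 0.7, 0, 0, 0, 1], [0, 0, 0.4, 0, 0, 0, 1], [0, 0, 0, 0, 0, 0, 1]])

```text
clock: 6.1
position: [0.5345, 0.3114, 0.1376]
eef_rot: [-3.138, -0.003, -0.444]
wrist_force: [0.0, 0.3, -1.4]
width: 0.0315
finger_force: 89.2
```

```bash
python3 - <<'E'
from h import *
s=bot.get_state();p=np.array(s["position"]);Rt=R.from_euler("xyz",s["eef_rot"]).as_matrix();print(p,s["eef_rot"],s["wrist_force"],s["width"])
k=6;c="side";im=bot.grab_frame(c)
a=cv2.resize(im,None,fx=k,fy=k,interpolation=cv2.INTER_CUBIC)
for q,col in((p,(0,255,0)),(p-Rt[:,2]*.0187,(0,0,255))):
    for uv in proj(c,q): cv2.circle(a,tuple(int(x*k+k/2) for x in uv),4,col,1);print(uv)
cv2.imwrite("pics/lift.png",a[190*k:290*k,160*k:270*k])
E
```

```text
[0.534526   0.31137015 0.13761646] [-3.13843666e+00 -2.81994929e-03 -4.43865811e-01] [ 0.01599057  0.30335141 -1.43618936] 0.03147123437467455
[216.56575467 248.11700259]
[216.33330613 240.79891294]
```

View pics/lift.png

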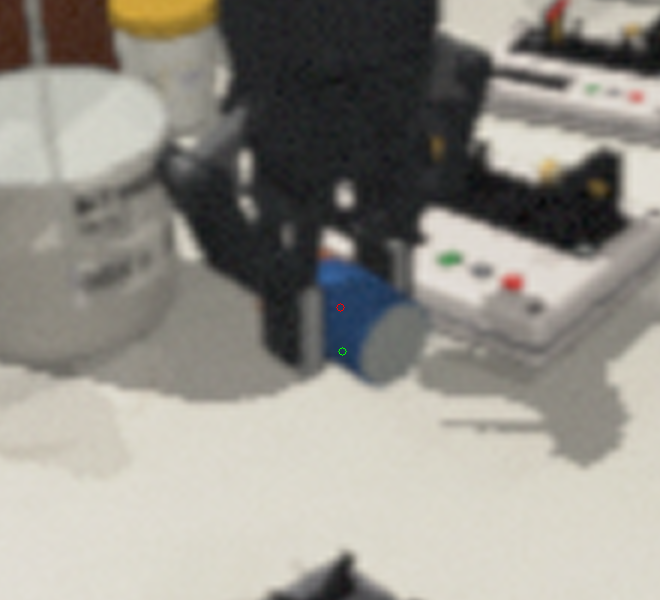

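```bash
python3 - <<'E'
from h import *
def ray(c,uv,z):
    k=CAL[c];M=R.from_euler("xyz",k["attitude"]).as_matrix()
    d=M@[(uv[0]-k["cx"])/k["fx"],-(uv[1]-k["cy"])/k["fy"],-1];t=(z-k["position"][2])/d[2];return k["position"]+t*d
yaw=-.268;ex=np.array([np.cos(yaw),np.sin(yaw),0]);n=np.array([-np.sin(yaw),np.cos(yaw),0])
im=cv2.imread("pics/top0.png");h=cv2.cvtColor(im,cv2.COLOR_BGR2HSV).astype(int)
v,u=np.mgrid[:384,:512]
def cen(w,near,r):
    w=w*(np.hypot(u-near[0],v-near[1])<r);return (w*u).sum()/w.sum(),(w*v).sum()/w.sum()
b,g,r=[im[...,i].astype(float) for i in range(3)]
red=cen(np.clip(r-np.maximum(g,b)-40,0,None),(253,165),9);br=cen(np.clip(np.minimum(r,g)-b-25,0,None),(247,187),5)
# black carrier region
blk=((im.max(2)<70)&(np.hypot(u-251,v-177)<32)).astype(np.uint8)
nl,lab,st,_=cv2.connectedComponentsWithStats(blk);i=1+st[1:,4].argmax()
q=cv2.minAreaRect(np.argwhere(lab==i)[:,::-1].astype(np.float32));print("carrier",q)
for nm,uv,z in(("red",red,.066),("brass",br,.061),("carrier",q[0],.035)):
    P=ray("top",uv,z);print(nm,np.round(uv,2),P.round(4),"along",(P@ex).round(4),"lat",(P@n).round(4))
x=np.array([.5905,.0375,0]);S=x-.018*n;print("seat nominal along",S@ex,"lat",S@n)
a,b=ray("top",red,.066),ray("top",br,.061);print("yaw lip-nose",np.arctan2(*(a-b)[[1,0]]))
E
```

```text
carrier ((250.3789520263672, 178.40858459472656), (15.944458961486816, 46.51947021484375), 16.50436019897461)
red [253.24 165.24] [0.6111 0.0141 0.066 ] along 0.5856 lat 0.1754
brass [246.84 186.96] [0.5505 0.0307 0.061 ] along 0.5227 lat 0.1754
carrier [250.38 178.41] [0.5788 0.0224 0.035 ] along 0.5522 lat 0.1749
seat nominal along 0.5594904596057909 lat 0.1745277268605766
yaw lip-nose -0.2677389298727139
```

servo_tool(increments=[[0.17, -0.74, 0.1, 0, 0, 0.32, 1], [0.17, -0.74, 0.1, 0, 0, 0.32, 1], [0.17, -0.74, 0, 0, 0, 0.32, 1], [0.17, -0.74, 0, 0, 0, 0.3, 1], [0.17, -0.74, 0, -0.19, -0.69, 0, 1], [0.17, -0.74, 0, -0.19, -0.69, 0, 1], [0.17, -0.74, 0, -0.19, -0.69, 0, 1], [0.16, -0.74, 0, -0.19, -0.69, 0, 1], [0, 0, 0, -0.19, -0.69, 0, 1], [0, 0, 0, -0.19, -0.69, 0, 1], [0, 0, 0, -0.19, -0.69, 0, 1], [0, 0, 0, 0, 0, 0, 1]], squeeze=110)

```text
clock: 7.35
position: [0.6023, 0.0135, 0.1426]
eef_rot: [3.115, -0.544, -0.258]
wrist_force: [-0.7, 0.9, -1.7]
width: 0.0311
finger_force: 110.8
```

```bash
cat >> h.py <<'E'
yaw=-.268;ex=np.array([np.cos(yaw),np.sin(yaw),0]);n=np.array([-np.sin(yaw),np.cos(yaw),0])
def st():
    s=bot.get_state();p=np.array(s["position"]);M=R.from_euler("xyz",s["eef_rot"]).as_matrix();w=np.array(s["wrist_force"])
    t=np.degrees(np.arcsin(M[:,2]@ex));C=p-.0158*M[:,2]
    print("t",s["clock"],"along/lat/z",(1e3*np.array([p@ex,p@n,p[2]])).round(2),"tilt",t.round(2),"yaw err deg",np.degrees(M[:,1]@ex).round(2),"fing roll",np.degrees(M[2,1]).round(2),
     "C",(1e3*np.array([C@ex,C@n,C[2]-.057])).round(2),"F along,lat,z",np.round([w@ex,w@n,w[2]],2),"w",s["width"])
    return s,p,M
E
python3 - <<'E'
from h import *
s,p,M=st();print(np.round(s["joint_pos"],2))
E
```

```text
t 7.35 along/lat/z [577.21 172.48 142.59] tilt 31.19 yaw err deg -0.19 fing roll 1.29 C [569.03 172.81  99.1 ] F along,lat,z [-0.94  0.62 -1.66] w 0.03111224594063349
[-0.62  0.32  0.39  2.23  0.84  0.23 -2.9 ]
```

servo_tool(increments=[[0, 0, 0, -0.1, -0.36, 0, 1], [0, 0, 0, -0.1, -0.36, 0, 1], [0, 0, 0, 0, 0, 0, 1]])

```text
clock: 7.65
position: [0.6091, 0.016, 0.1632]
eef_rot: [3.104, -0.612, -0.258]
wrist_force: [-0.1, 0.7, -0.9]
width: 0.0316
finger_force: 110.8
```

```bash
python3 - <<'E'
from h import *
s,p,M=st();print(np.round(s["joint_pos"],3))
E
```

```text
t 7.65 along/lat/z [583.17 176.71 163.22] tilt 35.06 yaw err deg -0.68 fing roll 1.76 C [574.09 177.21 119.14] F along,lat,z [-0.32  0.67 -0.89] w 0.03156933839918567
[-0.886  0.334  0.679  2.252  0.868  0.171 -2.957]
```

```bash
cat > kin.py <<'E'
from h import *
import itertools
def fk(q,s,pr):
    # pr: base yaw, tool yaw, d1,d3,d5,d7, elbow ox, wrist ox, base roll/pitch none
    by,ty,d1,d3,d5,d7,e1,e2,e3=pr
    q=np.array(q)*s
    Rz=lambda a:np.array([[np.cos(a),-np.sin(a),0],[np.sin(a),np.cos(a),0],[0,0,1]])
    Ry=lambda a:np.array([[np.cos(a),0,np.sin(a)],[0,1,0],[-np.sin(a),0,np.cos(a)]])
    M=Rz(by+q[0]);p=np.array([0,0,d1])
    M=M@Ry(q[1]);M2=M@Rz(q[2]);p=p+M2@[e1,0,d3]
    M=M2@Ry(q[3]);p=p+M@[e2,0,0];M=M@Rz(q[4]);p=p+M@[e3,0,d5]
    M=M@Ry(q[5])@Rz(q[6]+ty);p=p+M@[0,0,d7]
    return p,M
def load():
    import json,os
    return json.load(open("data.json")) if os.path.exists("data.json") else []
def save():
    import json
    D=load();s=bot.get_state()
    D.append([list(map(float,s[k])) for k in("joint_pos","position","eef_rot")]);json.dump(D,open("data.json","w"))
E
cat > fitk.py <<'E'
from kin import *
D=load()
best=[]
for sg in itertools.product([1,-1],repeat=4):
    s=np.array([sg[0],1,sg[1],1,sg[2],1,sg[3]])
    def f(x):
        o=[]
        for q,p,e in D:
            P,M=fk(q,s,x);o+=list((P-p)*3)+list((R.from_euler("xyz",e).as_matrix().T@M-np.eye(3)).ravel())
        return np.r_[o,np.array(x[6:])*1e-3]
    for by in(0,1.57,-1.57,3.14):
        for ty in (0,1.57,-1.57,3.14):
            r=least_squares(f,[by,ty,.3,.4,.4,.2,0,0,0]);best.append((r.cost,s.tolist(),r.x.round(4).tolist()))
best.sort(key=lambda b:b[0])
for b in best[:4]: print(b)
import json;json.dump(best[0],open("kin.json","w"))
E
python3 - <<'E'
from kin import *
import json
s=bot.get_state()
D=[[[1.152,.478,.022,1.556,-.012,1.109,-.083],[.206,-.642,.2305],[-3.14,0,.311]],[[-0.62,0.32,0.39,2.23,0.84,0.23,-2.9],[.6023,.0135,.1426],[3.115,-.544,-.258]]]
json.dump(D,open("data.json","w"));save()
E
python3 fitk.py
```

```text
(np.float64(0.0043840449779132505), [-1, 1, -1, 1, -1, 1, -1], [-0.0721, 1.5063, 0.3235, 0.5964, 0.4876, 0.4177, -0.0379, 0.0102, -0.0051])
(np.float64(0.004384044977913267), [-1, 1, -1, 1, -1, 1, -1], [-0.0721, 1.5063, 0.3235, 0.5964, 0.4876, 0.4177, -0.0379, 0.0102, -0.0051])
(np.float64(0.004384044977913286), [-1, 1, -1, 1, -1, 1, -1], [-0.0721, 1.5063, 0.3235, 0.5964, 0.4876, 0.4177, -0.0379, 0.0102, -0.0051])
(np.float64(0.004384044977913299), [-1, 1, -1, 1, -1, 1, -1], [-0.0721, 1.5063, 0.3235, 0.5964, 0.4876, 0.4177, -0.0379, 0.0102, -0.0051])
```

servo_tool(increments=[[0, 0, 0, 0.25, 0.9, 0, 1], [0, 0, 0, 0.25, 0.9, 0, 1]])

```text
clock: 7.85
position: [0.6116, 0.0092, 0.1567]
eef_rot: [3.084, -0.498, -0.26]
wrist_force: [0.7, -1.7, -2.0]
width: 0.031
finger_force: 110.8
```

```bash
python3 - <<'E'
from kin import *
s,p,M=st();save();print(np.round(s["joint_pos"],3))
E
```

```text
t 7.85 along/lat/z [587.37 170.83 156.67] tilt 28.49 yaw err deg -1.09 fing roll 2.89 C [579.84 171.67 113.53] F along,lat,z [ 1.15 -1.47 -2.01] w 0.030991086438709847
[-0.543  0.311  0.316  2.155  0.62   0.341 -2.658]
```

servo_tool(increments=[[0, 0, 0, 0.25, 0.9, 0, 1], [0, 0, 0, 0.25, 0.9, 0, 1], [0, 0, 0, 0, 0.3, 0, 1], [0, 0, 0, 0, 0, 0, 1]])

```text
clock: 8.25
position: [0.6154, 0.0037, 0.1582]
eef_rot: [3.073, -0.232, -0.268]
wrist_force: [-0.1, 0.5, -2.1]
width: 0.0309
finger_force: 110.8
```

```bash
python3 - <<'E'
from kin import *
s,p,M=st();save();print(np.round(s["joint_pos"],3))
E
cat > kin.py.new <<'E'
E
rm kin.py.new
sed -i 's/by,ty,d1,d3,d5,d7,e1,e2,e3=pr/by,ty,d1,d3,d5,d7,e1,e2,e3,y1,y3,y5,e7,x1=pr/; s/p=np.array(\[0,0,d1\])/p=np.array([0,0,d1])+M@[x1,y1,0]/; s/\[e1,0,d3\]/[e1,y3,d3]/; s/\[e3,0,d5\]/[e3,y5,d5]/; s/M@\[0,0,d7\]/M@[0,0,d7]+M6@[e7,0,0]/; s/M=M@Ry(q\[5\])@Rz/M6=M@Ry(q[5]);M=M6@Rz/' kin.py
sed -i 's/.2,0,0,0\]/.2]+[0]*8/; s/np.array(x\[6:\])\*1e-3/np.array(x[6:])*1e-3/' fitk.py; python3 fitk.py
```

```text
t 8.25 along/lat/z [592.48 166.49 158.18] tilt 13.24 yaw err deg -0.9 fing roll 3.82 C [588.86 167.57 116.52] F along,lat,z [-0.18  0.46 -2.11] w 0.03087147425675931
[-0.234  0.371  0.048  1.936  0.237  0.671 -2.211]
(np.float64(1.3430354571837359e-05), [-1, 1, -1, 1, -1, 1, -1], [0.0009, 1.5714, 0.2644, 0.5545, 0.4674, 0.3162, 0.0135, 0.0035, -0.0086, -0.0248, -0.0333, -0.0054, 0.0183, 0.0023])
(np.float64(1.343035457183751e-05), [-1, 1, -1, 1, -1, 1, -1], [0.0009, -4.7117, 0.2644, 0.5545, 0.4674, 0.3162, 0.0135, 0.0035, -0.0086, -0.0248, -0.0333, -0.0054, 0.0183, 0.0023])
(np.float64(1.3430354571837682e-05), [-1, 1, -1, 1, -1, 1, -1], [0.0009, 1.5714, 0.2644, 0.5545, 0.4674, 0.3162, 0.0135, 0.0035, -0.0086, -0.0248, -0.0333, -0.0054, 0.0183, 0.0023])
(np.float64(1.3430354571838075e-05), [-1, 1, -1, 1, -1, 1, -1], [6.284, 1.5714, 0.2644, 0.5545, 0.4674, 0.3162, 0.0135, 0.0035, -0.0086, -0.0248, -0.0333, -0.0054, 0.0183, 0.0023])
```

```bash
cat > ik.py <<'E'
from kin import *
import json
_,S,PR=json.load(open("kin.json"));S=np.array(S)
LO=np.array([-2.96,-.34,-1.41,.24,-1.37,.17,-2.96]);HI=np.array([2.96,2.1,1.46,2.44,4.51,1.92,2.96])
def tgt(along,lat,z,tilt,flip):
    M=R.from_rotvec(-n*np.radians(tilt)).as_matrix()@R.from_euler("z",yaw).as_matrix()@R.from_euler("x",np.pi).as_matrix()
    if flip: M=M@R.from_euler("z",np.pi).as_matrix()
    return along*ex+lat*n+[0,0,z],M
def ik(P,M,q0,reg=1e-3,m=.03):
    def f(q):
        p,m_=fk(q,S,PR);return np.r_[(p-P)*3,(M.T@m_-np.eye(3)).ravel(),reg*(q-q0)]
    r=least_squares(f,np.clip(q0,LO+m+1e-3,HI-m-1e-3),bounds=(LO+m,HI-m));p,m_=fk(r.x,S,PR)
    return r.x,np.linalg.norm(p-P),np.linalg.norm(M.T@m_-np.eye(3))
E
python3 - <<'E'
from ik import *
rng=np.random.default_rng(0)
for flip in(0,1):
  for tl in (40,20,0):
    P,M=tgt(.561,.175,.067 if tl else .045,tl,flip);ok=[]
    for i in range(60):
        q,e,a=ik(P,M,rng.uniform(LO,HI),1e-5)
        if e<.002 and a<.01: ok.append(q)
    ok=np.array(ok);print(flip,tl,len(ok))
    if len(ok):
        mg=np.minimum(ok-LO,HI-ok).min(1)
        for i in np.argsort(-mg)[:4]:print(ok[i].round(2),mg[i].round(2))
E
```

```text
0 40 34
[ 0.64  0.95 -1.3   2.34  1.97  1.25  2.6 ] 0.1
[ 0.63  0.92 -1.27  2.34  1.97  1.21  2.58] 0.1
[ 0.62  0.9  -1.25  2.34  1.97  1.19  2.57] 0.1
[ 0.56  0.81 -1.15  2.34  1.96  1.09  2.51] 0.1
0 20 25
[-0.9   0.64  0.92  2.18 -1.1   0.4  -1.01] 0.23
[-0.85  0.6   0.85  2.18 -0.98  0.35 -1.11] 0.18
[-0.11  0.44 -0.16  2.16  0.79  0.34 -2.8 ] 0.16
[-0.81  0.57  0.77  2.18 -0.86  0.31 -1.22] 0.14
0 0 29
[ 0.26  0.62 -0.54  1.9   0.45  0.75 -2.38] 0.54
[ 0.25  0.62 -0.53  1.9   0.44  0.75 -2.37] 0.54
[ 0.02  0.57 -0.22  1.91  0.19  0.69 -2.15] 0.52
[ 0.02  0.57 -0.22  1.91  0.18  0.68 -2.15] 0.51
1 40 46
[ 0.63  0.92 -1.27  2.34  1.97  1.21 -0.56] 0.1
[ 0.6   0.87 -1.21  2.34  1.96  1.15 -0.59] 0.1
[ 0.57  0.83 -1.17  2.34  1.96  1.11 -0.62] 0.1
[ 0.5   0.74 -1.06  2.35  1.97  1.01 -0.68] 0.09
1 20 41
[ 0.52  0.63 -0.97  2.13  1.27  0.72 -0.02] 0.31
[ 0.6   0.71 -1.1   2.13  1.34  0.82 -0.05] 0.31
[ 0.46  0.59 -0.89  2.13  1.23  0.66 -0.  ] 0.31
[ 0.46  0.59 -0.88  2.13  1.23  0.66  0.  ] 0.31
1 0 42
[ 0.4   0.68 -0.74  1.89  0.62  0.82  0.63] 0.55
[ 0.39  0.67 -0.73  1.89  0.61  0.82  0.63] 0.55
[ 0.38  0.67 -0.71  1.89  0.6   0.81  0.65] 0.55
[ 0.37  0.66 -0.7   1.89  0.59  0.8   0.65] 0.55
```

```bash
python3 - <<'E'
from ik import *
q=np.array([-0.234,0.371,0.048,1.936,0.237,0.671,-2.211+np.pi])
def run(q,path):
    for a in path:
        P,M=tgt(*a,1);q0=q;q,e,er=ik(P,M,q0,1e-3,0);print(a,q.round(2),round(e*1e3,1),round(er,3),"maxdq",abs(q-q0).max().round(2))
    return q
print("start over rest-like 0 tilt at bay");
q=run(q,[(.58,.175,.145,t) for t in(8,16,24,28,32,36,40)])
q=run(q,[(.58,.175,z,40) for z in(.12,.09,.067)]);q=run(q,[(.561,.175,.067,40),(.554,.175,.067,40)])
q=run(q,[(.556,.175,.067-.00065*(40-t),t) for t in(36,32,28,24,20,16,12,8,4,0)])
E
```

```text
start over rest-like 0 tilt at bay
(0.58, 0.175, 0.145, 8) [-0.14  0.4  -0.03  1.91  0.11  0.71  1.06] 0.0 0.0 maxdq 0.13
(0.58, 0.175, 0.145, 16) [-0.23  0.35  0.04  2.02  0.22  0.54  0.94] 0.0 0.0 maxdq 0.17
(0.58, 0.175, 0.145, 24) [-0.4   0.32  0.19  2.13  0.39  0.36  0.73] 0.0 0.0 maxdq 0.2
(0.58, 0.175, 0.145, 28) [-0.55  0.31  0.34  2.18  0.51  0.26  0.59] 0.0 0.0 maxdq 0.15
(0.58, 0.175, 0.145, 32) [-0.71  0.33  0.5   2.24  0.77  0.17  0.31] 0.0 0.0 maxdq 0.28
(0.58, 0.175, 0.145, 36) [-0.63  0.32  0.39  2.3   1.54  0.2  -0.47] 0.0 0.0 maxdq 0.78
(0.58, 0.175, 0.145, 40) [-0.5   0.31  0.21  2.34  1.9   0.32 -0.84] 0.0 0.0 maxdq 0.36
(0.58, 0.175, 0.12, 40) [-0.42  0.37  0.12  2.35  2.05  0.37 -1.  ] 0.0 0.0 maxdq 0.16
(0.58, 0.175, 0.09, 40) [-0.34  0.43  0.03  2.36  2.18  0.43 -1.13] 0.0 0.0 maxdq 0.13
(0.58, 0.175, 0.067, 40) [-0.3   0.49 -0.02  2.36  2.26  0.49 -1.21] 0.0 0.0 maxdq 0.08
(0.561, 0.175, 0.067, 40) [-0.31  0.48 -0.04  2.4   2.25  0.51 -1.23] 0.0 0.0 maxdq 0.04
(0.554, 0.175, 0.067, 40) [-0.31  0.47 -0.04  2.41  2.25  0.52 -1.24] 0.0 0.0 maxdq 0.01
(0.556, 0.1
[... 264 characters left out ...]
dq 0.4
(0.556, 0.175, 0.056600000000000004, 24) [-0.2   0.44 -0.08  2.23  1.18  0.26 -0.09] 0.0 0.0 maxdq 0.53
(0.556, 0.175, 0.054000000000000006, 20) [-0.04  0.46 -0.26  2.17  0.95  0.35  0.18] 0.0 0.0 maxdq 0.27
(0.556, 0.175, 0.0514, 16) [ 0.08  0.49 -0.37  2.12  0.8   0.43  0.35] 0.0 0.0 maxdq 0.18
(0.556, 0.175, 0.0488, 12) [ 0.16  0.52 -0.46  2.06  0.69  0.51  0.48] 0.0 0.0 maxdq 0.13
(0.556, 0.175, 0.046200000000000005, 8) [ 0.22  0.56 -0.52  2.01  0.61  0.59  0.58] 0.0 0.0 maxdq 0.1
(0.556, 0.175, 0.04360000000000001, 4) [ 0.26  0.59 -0.56  1.96  0.55  0.67  0.66] 0.0 0.0 maxdq 0.08
(0.556, 0.175, 0.04100000000000001, 0) [ 0.29  0.63 -0.59  1.91  0.5   0.75  0.72] 0.0 0.0 maxdq 0.08
```

```bash
cat >> h.py <<'E'
def delta(P,M): # shares of 5cm / 8deg
    s=bot.get_state();p=np.array(s["position"]);m=R.from_euler("xyz",s["eef_rot"]).as_matrix()
    print("d shares",((np.array(P)-p)/.05).round(3),"rot",(np.degrees(R.from_matrix(M@m.T).as_rotvec())/8).round(3))
E
python3 - <<'E'
from h import *
delta([.5349,.3136,.0166],R.from_euler("xyz",[-3.136,-.002,-.443]).as_matrix())
E
```

```text
d shares [-1.61   6.199 -2.832] rot [ 1.069  1.359 -1.186]
```

servo_tool(increments=[[-0.16, 0.62, 0, 0.21, 0.27, -0.24, 1], [-0.16, 0.62, 0, 0.21, 0.27, -0.24, 1], [-0.16, 0.62, 0, 0.21, 0.27, -0.24, 1], [-0.16, 0.62, 0, 0.22, 0.27, -0.23, 1], [-0.16, 0.62, 0, 0.22, 0.28, -0.24, 1], [-0.16, 0.62, 0, 0, 0, 0, 1], [-0.16, 0.62, 0, 0, 0, 0, 1], [-0.16, 0.62, 0, 0, 0, 0, 1], [-0.16, 0.62, -0.3, 0, 0, 0, 1], [-0.17, 0.62, -0.5, 0, 0, 0, 1], [0, 0, -0.5, 0, 0, 0, 1], [0, 0, 0, 0, 0, 0, 1]])

```text
clock: 9.45
position: [0.5296, 0.3151, 0.089]
eef_rot: [3.139, 0.002, -0.436]
wrist_force: [-0.1, -1.2, -1.8]
width: 0.0312
finger_force: 110.8
```

```bash
python3 - <<'E'
from kin import *
delta([.5349,.3136,.0166],R.from_euler("xyz",[-3.136,-.002,-.443]).as_matrix());save()
print(np.round(bot.get_state()["joint_pos"],2))
E
```

```text
d shares [ 0.106 -0.029 -1.449] rot [ 0.039 -0.05  -0.05 ]
[-0.59  0.55 -0.07  1.81  0.05  0.79 -2.69]
```

servo_tool(increments=[[0.1, -0.03, -0.4, 0.04, -0.05, -0.05, 1], [0, 0, -0.4, 0, 0, 0, 1], [0, 0, -0.3, 0, 0, 0, 1], [0, 0, -0.15, 0, 0, 0, 1], [0, 0, 0, 0, 0, 0, 1]])

```text
clock: 9.95
position: [0.5383, 0.3135, 0.0299]
eef_rot: [-3.131, -0.006, -0.447]
wrist_force: [-0.2, -0.6, -0.8]
width: 0.0314
finger_force: 110.8
```

```bash
python3 - <<'E'
from kin import *
delta([.5349,.3136,.0166],R.from_euler("xyz",[-3.136,-.002,-.443]).as_matrix());st()
E
```

```text
d shares [-0.068  0.002 -0.267] rot [-0.019  0.041  0.025]
t 9.95 along/lat/z [436.08 444.86  29.94] tilt 0.45 yaw err deg -10.17 fing roll -0.6 C [435.96 444.71 -11.26] F along,lat,z [-0.02 -0.62 -0.8 ] w 0.03141041761362893
```

servo_tool(increments=[[-0.07, 0, -0.1, -0.02, 0.04, 0.02, 1], [0, 0, -0.1, 0, 0, 0, 1], [0, 0, -0.05, 0, 0, 0, 1], [0, 0, 0, 0, 0, 0, 1]])

```text
clock: 10.35
position: [0.5351, 0.3143, 0.0178]
eef_rot: [-3.135, -0.003, -0.443]
wrist_force: [-0.1, -0.6, -1.1]
width: 0.0312
finger_force: 110.8
```

servo_tool(increments=[[0, 0, -0.02, 0, 0, 0, 1], [0, 0, 0, 0, 0, 0, 0.5], [0, 0, 0, 0, 0, 0, 0], [0, 0, 0, 0, 0, 0, 0], [0, 0, 0.2, 0, 0, 0, 0], [0, 0, 0.5, 0, 0, 0, 0], [0, 0, 0.7, 0, 0, 0, 0], [0, 0, 0.3, 0, 0, 1, 0], [0, 0, 0, 0, 0, 1, 0], [0, 0, 0, 0, 0, 1, 0], [0, 0, 0, 0, 0, 1, 0], [0, 0, 0, 0, 0, 1, 0]])

```text
clock: 11.55
position: [0.5355, 0.3142, 0.1031]
eef_rot: [-3.135, -0.004, 0.261]
wrist_force: [-0.2, -0.4, 0.0]
width: 0.0855
finger_force: 0.0
```

servo_tool(increments=[[0, 0, 0, 0, 0, 1, 0], [0, 0, 0, 0, 0, 1, 0], [0, 0, 0, 0, 0, 1, 0], [0, 0, 0, 0, 0, 1, 0], [0, 0, 0, 0, 0, 1, 0], [0, 0, 0, 0, 0, 1, 0], [0, 0, 0, 0, 0, 1, 0], [0, 0, 0, 0, 0, 1, 0], [0, 0, 0, 0, 0, 1, 0], [0, 0, 0, 0, 0, 1, 0], [0, 0, 0, 0, 0, 1, 0], [0, 0, 0, 0, 0, 1, 0]])

```text
clock: 12.75
position: [0.5357, 0.314, 0.1029]
eef_rot: [-3.136, -0.002, 1.936]
wrist_force: [0.5, -0.0, -0.6]
width: 0.0854
finger_force: 0.0
```

servo_tool(increments=[[0, 0, 0, 0, 0, 1, 0], [0, 0, 0, 0, 0, 1, 0], [0, 0, 0, 0, 0, 1, 0], [0, 0, 0, 0, 0, 1, 0], [0, 0, 0, 0, 0, 1, 0], [0, 0, 0, 0, 0, 0.5, 0], [0, 0, 0, 0, 0, 0, 0]])

```text
clock: 13.45
position: [0.5357, 0.3139, 0.1026]
eef_rot: [-3.135, -0.002, 2.698]
wrist_force: [-0.8, -0.2, 0.0]
width: 0.0856
finger_force: 0.0
```

```bash
python3 - <<'E'
from kin import *
save();print(np.round(bot.get_state()["joint_pos"],2))
delta([.5345,.3136,.0140],R.from_euler("xyz",[np.pi,0,np.pi-.447]).as_matrix())
k=6;im=bot.grab_frame("side");a=cv2.resize(im,None,fx=k,fy=k,interpolation=cv2.INTER_CUBIC)
cv2.imwrite("pics/regr.png",a[230*k:320*k,160*k:270*k])
E
```

```text
[-0.06  0.67 -0.81  1.75  0.57  0.98  0.03]
d shares [-0.024 -0.006 -1.772] rot [ 0.037 -0.037 -0.026]
```

View pics/regr.png

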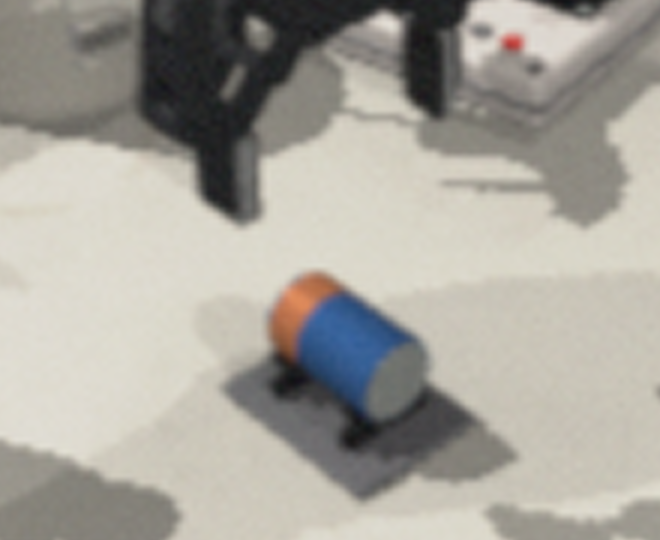

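The cell lies properly in its rest, nub up and left, and the tool is turned half round above it. Regrasp.

servo_tool(increments=[[-0.02, 0, -0.5, 0.04, -0.04, -0.03, 0], [0, 0, -0.5, 0, 0, 0, 0], [0, 0, -0.4, 0, 0, 0, 0], [0, 0, -0.25, 0, 0, 0, 0], [0, 0, -0.13, 0, 0, 0, 0.3], [0, 0, 0, 0, 0, 0, 0.45], [0, 0, 0, 0, 0, 0, 1], [0, 0, 0, 0, 0, 0, 1], [0, 0, 0, 0, 0, 0, 1], [0, 0, 0, 0, 0, 0, 1], [0, 0, 0, 0, 0, 0, 1]], squeeze=100)

```text
clock: 14.6
position: [0.5347, 0.3139, 0.0145]
eef_rot: [3.141, 0.001, 2.694]
wrist_force: [-2.1, -2.9, 5.7]
width: 0.0315
finger_force: 98.4
```

```bash
python3 - <<'E'
from kin import *
s,p,M=st();print(p,s["eef_rot"],np.round(s["wrist_force"],1))
E
```

```text
t 14.6 along/lat/z [432.47 444.26  14.46] tilt 0.06 yaw err deg 10.26 fing roll 0.02 C [432.45 444.26 -26.74] F along,lat,z [-1.2  -3.38  5.68] w 0.03145385261523333
[0.53467204 0.31387861 0.0144618 ] [3.14132743e+00 9.41249826e-04 2.69359236e+00] [-2.1 -2.9  5.7]
```

servo_tool(increments=[[0, 0, 0.2, 0, 0, 0, 1], [0, 0, 0.5, 0, 0, 0, 1], [0, 0, 0.8, 0, 0, 0, 1], [0, 0, 0.8, 0, 0, 0, 1], [0.18, -0.75, 0.3, 0, 0, 0.32, 1], [0.18, -0.75, 0, 0, 0, 0.32, 1], [0.18, -0.75, 0, 0, 0, 0.32, 1], [0.18, -0.75, 0, 0, 0, 0.33, 1], [0.18, -0.75, 0, 0, 0, 0, 1], [0.18, -0.75, 0, 0, 0, 0, 1], [0.18, -0.75, 0, 0, 0, 0, 1], [0.18, -0.74, 0, 0, 0, 0, 1]], squeeze=110)

```text
clock: 15.8
position: [0.6067, 0.0132, 0.1442]
eef_rot: [3.141, 0.001, 2.874]
wrist_force: [0.4, 1.0, -1.7]
width: 0.0316
finger_force: 109.2
```

servo_tool(increments=[[0, 0, 0, -0.16, -0.58, 0, 1], [0, 0, 0, -0.16, -0.58, 0, 1], [0, 0, 0, -0.16, -0.58, 0, 1], [0, 0, 0, -0.16, -0.58, 0, 1], [0, 0, 0, -0.1, -0.36, 0, 1], [0, 0, 0, -0.1, -0.36, 0, 1], [0, 0, 0, -0.1, -0.36, 0, 1], [0, 0, 0, -0.1, -0.36, 0, 1], [0, 0, 0, -0.1, -0.36, 0, 1], [0, 0, 0, -0.1, -0.36, 0, 1], [0, 0, 0, -0.08, -0.29, 0, 1], [0, 0, 0, 0, 0, 0, 1]])

```text
clock: 17.0
position: [0.6053, 0.0157, 0.143]
eef_rot: [-3.139, 0.69, 2.878]
wrist_force: [-0.3, -0.4, -1.5]
width: 0.0311
finger_force: 109.2
```

```bash
sed -i 's/\.0158\*M/.0175*M/' h.py; python3 - <<'E'
from ik import *
s,p,M=st();save();print(np.round(s["joint_pos"],2));delta(*tgt(.580,.1752,.15,40,1))
E
```

```text
t 17.0 along/lat/z [579.5  175.38 143.03] tilt 39.56 yaw err deg -0.15 fing roll -0.11 C [568.36 175.38  99.52] F along,lat,z [-0.21 -0.46 -1.45] w 0.031122700338465547
[ 0.17  0.36 -0.57  2.27  1.7   0.55 -0.54]
d shares [ 0.009 -0.006  0.139] rot [-0.002 -0.056 -0.019]
```

servo_tool(increments=[[0, 0, -0.4, -0.02, -0.08, 0, 1], [0, 0, -0.4, -0.02, -0.08, 0, 1], [0, 0, -0.3, 0, 0, 0, 1], [0, 0, -0.2, 0, 0, 0, 1], [0, 0, -0.12, 0, 0, 0, 1], [0, 0, -0.06, 0, 0, 0, 1], [0, 0, 0, 0, 0, 0, 1]])

```text
clock: 17.7
position: [0.6066, 0.0147, 0.0692]
eef_rot: [-3.14, 0.714, 2.874]
wrist_force: [-0.2, 0.2, -1.3]
width: 0.0311
finger_force: 109.2
```

```bash
python3 - <<'E'
from ik import *
s,p,M=st();save();print(np.round(s["joint_pos"],2));delta(*tgt(.570,.1752,.0659,40.5,1))
out=[]
k=5;im=bot.grab_frame("side");a=cv2.resize(im,None,fx=k,fy=k,interpolation=cv2.INTER_CUBIC)
C=p-.0175*M[:,2];ax=-M[:,0]
for q,col in((C-ax*.02875,(0,255,0)),(C+ax*.03175,(0,255,255))):
    for uv in proj("side",q): cv2.circle(a,tuple(int(x*k+k/2) for x in uv),4,col,1)
cv2.imwrite("pics/bay.png",a[150*k:250*k,190*k:320*k])
E
```

```text
t 17.7 along/lat/z [581.05 174.76  69.24] tilt 40.88 yaw err deg 0.0 fing roll -0.05 C [569.59 174.77  25.48] F along,lat,z [-0.29  0.12 -1.32] w 0.03107288674611463
[ 0.17  0.55 -0.59  2.3   2.02  0.7  -0.85]
d shares [-0.211  0.067 -0.067] rot [0.018 0.045 0.   ]
```

View pics/bay.png

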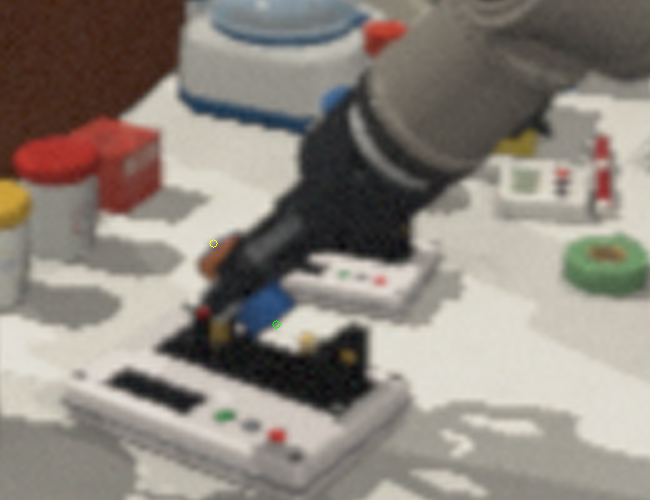

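The side view shows the cell slanted nub-up, with its flat end between the lip (crop 203,313) and the brass nose (305,340), about 15 mm short of the nose. Advance by feel.

servo_tool(increments=[[-0.06, 0.02, -0.066, 0, 0, 0, 1], [-0.06, 0.02, 0, 0, 0, 0, 1], [-0.06, 0.016, 0, 0, 0, 0, 1], [0, 0, 0, 0, 0, 0, 1]])

```text
clock: 18.15
position: [0.5967, 0.0179, 0.0657]
eef_rot: [-3.14, 0.713, 2.876]
wrist_force: [-0.4, -0.2, -1.7]
width: 0.0315
finger_force: 109.2
```

```bash
python3 -c "
from h import *
st()"
```

```text
t 18.15 along/lat/z [570.65 175.23  65.73] tilt 40.86 yaw err deg -0.07 fing roll -0.06 C [559.2  175.23  21.97] F along,lat,z [-0.36 -0.33 -1.71] w 0.03154943642197677
```

servo_tool(increments=[[-0.04, 0.011, 0, 0, 0, 0, 1], [-0.04, 0.011, 0, 0, 0, 0, 1], [0, 0, 0, 0, 0, 0, 1]])

```text
clock: 18.45
position: [0.593, 0.0188, 0.0657]
eef_rot: [-3.14, 0.713, 2.875]
wrist_force: [-0.5, -0.9, -1.2]
width: 0.0311
finger_force: 109.2
```

```bash
python3 -c "
from h import *
st()"
```

```text
t 18.45 along/lat/z [566.83 175.15  65.69] tilt 40.87 yaw err deg -0.05 fing roll -0.05 C [555.38 175.15  21.92] F along,lat,z [-0.22 -1.04 -1.16] w 0.031104160896998478
```

servo_tool(increments=[[-0.04, 0.011, 0, 0, 0, 0, 1], [0, 0, 0, 0, 0, 0, 1]])

```text
clock: 18.65
position: [0.591, 0.0193, 0.0657]
eef_rot: [-3.14, 0.713, 2.875]
wrist_force: [-0.4, -0.5, -0.6]
width: 0.0311
finger_force: 109.2
```

servo_tool(increments=[[-0.04, 0.011, 0, 0, 0, 0, 1], [0, 0, 0, 0, 0, 0, 1]])

```text
clock: 18.85
position: [0.5894, 0.0197, 0.0659]
eef_rot: [-3.14, 0.714, 2.875]
wrist_force: [0.2, 0.6, -0.7]
width: 0.0312
finger_force: 109.2
```

servo_tool(increments=[[-0.04, 0.011, 0, 0, 0, 0, 1], [0, 0, 0, 0, 0, 0, 1]])

```text
clock: 19.05
position: [0.588, 0.0201, 0.0663]
eef_rot: [-3.14, 0.715, 2.874]
wrist_force: [3.7, -0.9, -0.3]
width: 0.031
finger_force: 109.1
```

servo_tool(increments=[[-0.04, 0.011, 0, 0, 0, 0, 1], [0, 0, 0, 0, 0, 0, 1]])

```text
clock: 19.25
position: [0.586, 0.0206, 0.0663]
eef_rot: [-3.14, 0.715, 2.874]
wrist_force: [5.3, -1.8, 0.7]
width: 0.0312
finger_force: 109.1
```

servo_tool(increments=[[-0.04, 0.011, 0, 0, 0, 0, 1], [0, 0, 0, 0, 0, 0, 1], [0, 0, 0, 0, 0, 0, 1]])

```text
clock: 19.55
position: [0.5843, 0.0211, 0.0664]
eef_rot: [-3.14, 0.716, 2.874]
wrist_force: [5.7, -1.3, 0.1]
width: 0.0314
finger_force: 109.1
```

```bash
python3 -c "
from h import *
st()
for i in range(6):
    bot.grab_frame('side');s=bot.get_state();w=np.array(s['wrist_force']);p=np.array(s['position']);print(round(w@ex,2),round(w[2],2),round(1e3*p@ex,2),end=' | ')"
```

```text
t 19.55 along/lat/z [557.85 175.06  66.45] tilt 41.01 yaw err deg 0.02 fing roll -0.05 C [546.37 175.07  22.65] F along,lat,z [5.88 0.26 0.09] w 0.03135464174189316
5.32 -0.14 557.85 | 5.38 0.31 557.89 | 6.17 0.69 557.88 | 5.04 0.48 557.88 | 6.35 0.08 557.88 | 5.84 0.52 557.89 |
```

servo_tool(increments=[[-0.026, 0.007, 0, 0, 0, 0, 1], [-0.026, 0.007, 0, 0, 0, 0, 1], [0, 0, 0, 0, 0, 0, 1], [0, 0, 0, 0, 0, 0, 1]])

```text
clock: 20.25
position: [0.5823, 0.0216, 0.0668]
eef_rot: [-3.141, 0.717, 2.873]
wrist_force: [6.9, -2.0, -0.2]
width: 0.0316
finger_force: 109.1
```

```bash
python3 -c "
from h import *
st();f=[]
for i in range(10):
    bot.grab_frame('side');s=bot.get_state();w=np.array(s['wrist_force']);p=np.array(s['position']);f.append([w@ex,w@n,w[2],1e3*p@ex])
print(np.mean(f,0),np.round(s['joint_pos'],2))"
```

```text
t 20.25 along/lat/z [555.75 175.06  66.83] tilt 41.08 yaw err deg 0.04 fing roll -0.04 C [544.25 175.08  23.03] F along,lat,z [ 7.22 -0.08 -0.22] w 0.031621975952083006
[ 6.72493799e+00 -1.32359959e-01  6.11381615e-01  5.55774052e+02] [ 0.16  0.55 -0.61  2.35  2.03  0.74 -0.9 ]
```

servo_tool(increments=[[-0.02, 0.005, 0, 0, 0, 0, 1], [0, 0, 0, 0, 0, 0, 1], [0, 0, 0, 0, 0, 0, 1]])

```text
clock: 21.05
position: [0.5814, 0.0219, 0.0669]
eef_rot: [-3.141, 0.717, 2.873]
wrist_force: [7.7, -2.7, -0.1]
width: 0.0313
finger_force: 109.1
```

```bash
python3 -c "
from ik import *
st();f=[]
for i in range(16):
    bot.grab_frame('side');s=bot.get_state();w=np.array(s['wrist_force']);p=np.array(s['position']);f.append([w@ex,w@n,w[2],1e3*p@ex])
print(np.mean(f,0),s['clock']);save()"
python3 fitk.py|head -1

```

```text
t 21.05 along/lat/z [554.86 175.05  66.91] tilt 41.09 yaw err deg 0.05 fing roll -0.04 C [543.36 175.07  23.09] F along,lat,z [ 8.13 -0.57 -0.1 ] w 0.03125232612468778
[ 7.59457422e+00 -3.83479056e-01  5.31366349e-01  5.54896344e+02] 21.85
(np.float64(3.103135372287406e-05), [-1, 1, -1, 1, -1, 1, -1], [0.0005, 1.5711, 0.2862, 0.5406, 0.4705, 0.3257, 0.003, -0.0002, -0.001, -0.0308, -0.0321, -0.0001, 0.001, -0.0003])
```

```bash
cat > plan.py <<'E'
from ik import *
import sys
N,s0,Z=.5174,.00035,.057
def tcp(t,N=N,s=s0):
    t=np.radians(t);u=np.array([np.cos(t),np.sin(t)]);w=np.array([-np.sin(t),np.cos(t)]);tz=np.array([np.sin(t),-np.cos(t)])
    r=np.array([N,Z])+.03475*u+s*w+.0175*tz;return r[0],.1752,r[1]
def seg(t0,t1,k,P0=None):
    a=np.array(tcp(t0));b=np.array(tcp(t1));P=lambda a:a[0]*ex+a[1]*n+[0,0,a[2]]
    d=(P(b)-P(a))/.05/k;r=n*(t0-t1)/8/k;print(t0,"->",t1,k,"rows",d.round(4),r.round(4),"end",(1e3*b).round(1))
E
python3 - <<'E'
from plan import *
ts=[41,34,27,20,13,6,0]
for a,b in zip(ts,ts[1:]): seg(a,b,5)
q=np.array(bot.get_state()["joint_pos"])
for t in range(40,-1,-4):
    P,M=tgt(*tcp(t),t,1);q0=q;q,e,er=ik(P,M,q,1e-3,0);print(t,q.round(2),round(e*1e3,1),round(er,3),abs(q-q0).max().round(2))
E
```

```text
41 -> 34 5 rows [ 0.0036 -0.001  -0.0186] [0.0463 0.1688 0.    ] end [555.8 175.2  62.2]
34 -> 27 5 rows [ 0.0013 -0.0004 -0.0189] [0.0463 0.1688 0.    ] end [556.1 175.2  57.5]
27 -> 20 5 rows [-0.0009  0.0002 -0.0189] [0.0463 0.1688 0.    ] end [555.9 175.2  52.8]
20 -> 13 5 rows [-0.0031  0.0009 -0.0187] [0.0463 0.1688 0.    ] end [555.1 175.2  48.1]
13 -> 6 5 rows [-0.0053  0.0014 -0.0181] [0.0463 0.1688 0.    ] end [553.8 175.2  43.6]
6 -> 0 5 rows [-0.0062  0.0017 -0.0149] [0.0397 0.1446 0.    ] end [552.1 175.2  39.8]
40 [ 0.16  0.54 -0.61  2.35  2.01  0.72 -0.87] 0.0 0.0 0.03
36 [ 0.16  0.52 -0.58  2.31  1.89  0.62 -0.75] 0.0 0.0 0.13
32 [ 0.16  0.51 -0.56  2.27  1.74  0.54 -0.59] 0.0 0.0 0.16
28 [ 0.18  0.51 -0.56  2.23  1.55  0.5  -0.38] 0.0 0.0 0.2
24 [ 0.23  0.52 -0.59  2.18  1.35  0.49 -0.16] 0.0 0.0 0.22
20 [ 0.3   0.55 -0.65  2.13  1.17  0.53  0.04] 0.0 0.0 0.2
16 [ 0.36  0.58 -0.71  2.08  1.04  0.59  0.19] 0.0 0.0 0.16
12 [ 0.4   0.62 -0.76  2.03  0.93  0.65  0.31] 0.0 0.0 0.12
8 [ 0.44  0.66 -0.8   1.98  0.85  0.72  0.41] 0.0 0.0 0.1
4 [ 0.46  0.7  -0.83  1.93  0.78  0.79  0.49] 0.0 0.0 0.08
0 [ 0.48  0.74 -0.85  1.88  0.73  0.87  0.56] 0.0 0.0 0.07
```

servo_tool(increments=[[0.0036, -0.001, -0.0186, 0.0463, 0.1688, 0, 1], [0.0036, -0.001, -0.0186, 0.0463, 0.1688, 0, 1], [0.0036, -0.001, -0.0186, 0.0463, 0.1688, 0, 1], [0.0036, -0.001, -0.0186, 0.0463, 0.1688, 0, 1], [0.0036, -0.001, -0.0186, 0.0463, 0.1688, 0, 1], [0, 0, 0, 0, 0, 0, 1]])

```text
clock: 22.45
position: [0.5832, 0.0215, 0.0629]
eef_rot: [-3.141, 0.596, 2.873]
wrist_force: [5.6, -1.9, 1.5]
width: 0.0314
finger_force: 109.1
```

```bash
cat > chk.py <<'E'
from plan import *
st();f=[]
for i in range(4):
    bot.grab_frame('side');s=bot.get_state();w=np.array(s['wrist_force']);p=np.array(s['position']);f.append([w@ex,w@n,w[2]])
m=R.from_euler("xyz",s["eef_rot"]).as_matrix();t=np.degrees(np.arcsin(m[:,2]@ex));q=tcp(t)
print("F",np.mean(f,0).round(2),"pos err from plan mm",(1e3*(np.array([p@ex,p@n,p[2]])-q)).round(2))
t1=float(sys.argv[1]);delta(*tgt(*tcp(t1),t1,1))
E
python3 chk.py 27
```

```text
t 22.45 along/lat/z [556.7  175.17  62.87] tilt 34.12 yaw err deg 0.06 fing roll -0.02 C [546.89 175.18  20.36] F along,lat,z [ 5.95 -0.32  1.45] w 0.03137924909446392
F [ 6.68 -0.33  4.45] pos err from plan mm [0.6  0.05 0.5 ]
d shares [-0.005  0.    -0.107] rot [0.242 0.861 0.003]
```

servo_tool(increments=[[-0.004, 0.001, -0.022, 0.048, 0.172, 0, 1], [-0.003, 0.001, -0.022, 0.048, 0.172, 0, 1], [-0.003, 0, -0.022, 0.048, 0.172, 0, 1], [-0.003, 0, -0.021, 0.048, 0.172, 0, 1], [-0.003, 0, -0.021, 0.048, 0.172, 0, 1], [0, 0, 0, 0, 0, 0, 1]])

```text
clock: 23.25
position: [0.5834, 0.0215, 0.0582]
eef_rot: [3.141, 0.472, 2.872]
wrist_force: [6.1, -2.0, 7.7]
width: 0.0314
finger_force: 109.8
```

```bash
python3 chk.py 20
```

```text
t 23.25 along/lat/z [556.85 175.22  58.18] tilt 27.06 yaw err deg 0.06 fing roll 0.04 C [548.89 175.22  16.76] F along,lat,z [ 6.41 -0.29  7.72] w 0.03143744134669766
F [ 6.94 -1.51  8.88] pos err from plan mm [0.34 0.03 0.56]
d shares [-0.011  0.002 -0.107] rot [0.233 0.855 0.003]
```

servo_tool(increments=[[-0.006, 0.001, -0.021, 0.047, 0.171, 0, 1], [-0.004, 0.001, -0.021, 0.047, 0.171, 0, 1], [-0.004, 0.001, -0.021, 0.047, 0.171, 0, 1], [-0.004, 0, -0.021, 0.047, 0.171, 0, 1], [-0.003, 0, -0.021, 0.047, 0.171, 0, 1], [0, 0, 0, 0, 0, 0, 1]], squeeze=120)

```text
clock: 24.05
position: [0.5824, 0.0221, 0.0525]
eef_rot: [3.139, 0.348, 2.872]
wrist_force: [7.5, -1.3, 5.6]
width: 0.031
finger_force: 118.8
```

```bash
python3 chk.py 13; python3 - <<'E'
from h import *
k=6;a=cv2.resize(bot.grab_frame("side"),None,fx=k,fy=k,interpolation=cv2.INTER_CUBIC);cv2.imwrite("pics/t20.png",a[175*k:245*k,205*k:305*k])
E
```

```text
t 24.05 along/lat/z [555.75 175.57  52.51] tilt 19.92 yaw err deg 0.02 fing roll 0.14 C [549.79 175.53  11.97] F along,lat,z [7.59 0.74 5.59] w 0.030973209773381548
F [ 8.23 -0.28  5.63] pos err from plan mm [-0.69  0.46 -0.32]
d shares [-0.005 -0.008 -0.086] rot [ 0.216  0.841 -0.003]
```

View pics/t20.png

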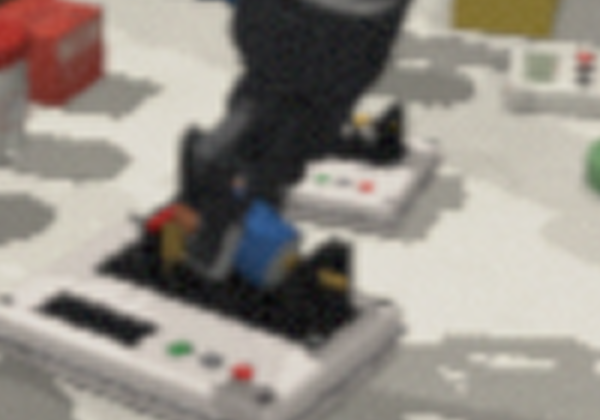

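Cell is slanting about 20° with its flat end on the nose (crop 290,260) and its nub end just above and inside the red lip (160,218). Everything is aligned.

servo_tool(increments=[[0.001, -0.002, -0.017, 0.043, 0.168, 0, 1], [-0.001, -0.002, -0.017, 0.043, 0.168, 0, 1], [-0.001, -0.002, -0.017, 0.043, 0.168, 0, 1], [-0.001, -0.001, -0.017, 0.043, 0.168, 0, 1], [-0.001, -0.001, -0.017, 0.043, 0.168, 0, 1], [0, 0, 0, 0, 0, 0, 1]])

```text
clock: 24.9
position: [0.5822, 0.0222, 0.0479]
eef_rot: [3.14, 0.227, 2.873]
wrist_force: [6.6, -1.7, 5.3]
width: 0.0314
finger_force: 118.8
```

```bash
python3 chk.py 6
```

```text
t 24.9 along/lat/z [555.58 175.59  47.92] tilt 12.99 yaw err deg -0.01 fing roll 0.08 C [551.65 175.56   7.97] F along,lat,z [6.83 0.11 5.29] w 0.03141526004747356
F [7.43 0.06 5.02] pos err from plan mm [-0.04  0.44 -0.22]
d shares [-0.028 -0.001 -0.086] rot [ 0.225  0.848 -0.007]
```

Force gives about 7 mm of spring travel, which is good. Continue.

servo_tool(increments=[[-0.006, 0, -0.017, 0.045, 0.169, -0.001, 1], [-0.006, 0, -0.017, 0.045, 0.169, -0.001, 1], [-0.006, 0, -0.017, 0.045, 0.169, -0.001, 1], [-0.006, 0, -0.017, 0.045, 0.17, -0.001, 1], [-0.006, 0, -0.017, 0.045, 0.17, -0.001, 1], [0, 0, 0, 0, 0, 0, 1]])

```text
clock: 25.7
position: [0.5807, 0.0225, 0.0432]
eef_rot: [3.14, 0.104, 2.873]
wrist_force: [7.0, -1.0, 2.0]
width: 0.0311
finger_force: 118.8
```

```bash
python3 chk.py 0
```

```text
t 25.7 along/lat/z [553.98 175.45  43.16] tilt 5.98 yaw err deg 0.01 fing roll 0.06 C [552.16 175.43   3.57] F along,lat,z [7.05 0.93 2.01] w 0.0310585027420861
F [7.1  0.81 1.83] pos err from plan mm [-0.31  0.24 -0.44]
d shares [-0.026  0.002 -0.066] rot [ 0.194  0.725 -0.005]
```

servo_tool(increments=[[-0.008, 0.002, -0.013, 0.039, 0.145, -0.001, 1], [-0.008, 0.001, -0.013, 0.039, 0.145, -0.001, 1], [-0.008, 0.001, -0.013, 0.039, 0.145, -0.001, 1], [-0.006, 0, -0.013, 0.039, 0.145, -0.001, 1], [-0.006, 0, -0.012, 0.038, 0.145, -0.001, 1], [0, 0, 0, 0, 0, 0, 1]])

```text
clock: 26.5
position: [0.5788, 0.0229, 0.0399]
eef_rot: [3.141, -0.0, 2.873]
wrist_force: [7.2, -1.0, 3.1]
width: 0.0317
finger_force: 119.0
```

```bash
python3 chk.py 0;python3 - <<'E'
from h import *
k=6;a=cv2.resize(bot.grab_frame("side"),None,fx=k,fy=k,interpolation=cv2.INTER_CUBIC);cv2.imwrite("pics/t0.png",a[175*k:245*k,205*k:305*k])
E
```

```text
t 26.5 along/lat/z [552.04 175.36  39.89] tilt -0.01 yaw err deg 0.01 fing roll 0.02 C [5.5204e+02 1.7535e+02 3.9000e-01] F along,lat,z [7.25 0.98 3.1 ] w 0.03171384064381705
F [8.23 1.44 2.12] pos err from plan mm [-0.14  0.15  0.07]
d shares [ 0.002 -0.003 -0.002] rot [-0.     0.008 -0.001]
```

View pics/t0.png

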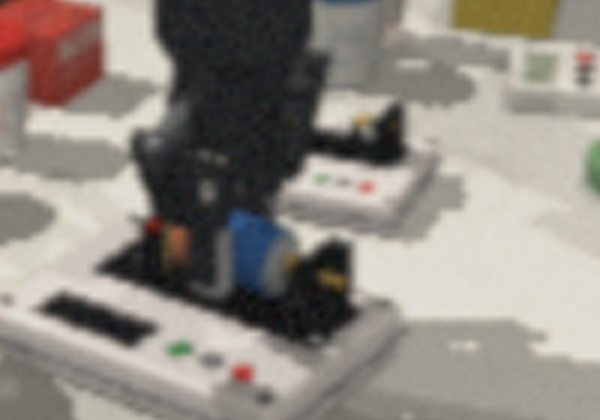

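The cell is level in the bay with the copper nub end at the red lip (150,230) and the spring compressed. Now lower slightly and let it slide under the lip.

servo_tool(increments=[[0.019, -0.005, -0.006, 0, 0, 0, 1], [0.019, -0.005, -0.004, 0, 0, 0, 1], [0.019, -0.005, 0, 0, 0, 0, 1], [0, 0, 0, 0, 0, 0, 1]])

```text
clock: 27.15
position: [0.5794, 0.0228, 0.0397]
eef_rot: [-3.14, -0.002, 2.875]
wrist_force: [0.7, 0.2, 11.9]
width: 0.0311
finger_force: 119.6
```

```bash
python3 chk.py 0
```

```text
t 27.15 along/lat/z [552.64 175.44  39.65] tilt -0.14 yaw err deg -0.09 fing roll -0.08 C [5.5268e+02 1.7547e+02 1.5000e-01] F along,lat,z [ 0.67  0.36 11.9 ] w 0.031131226302365665
F [ 0.84  0.02 11.  ] pos err from plan mm [ 0.54  0.24 -0.12]
d shares [-0.011 -0.002  0.004] rot [ 0.005 -0.019 -0.011]
```

servo_tool(increments=[[0.015, -0.004, 0, 0, 0, 0, 1], [0, 0, 0, 0, 0, 0, 1]])

```text
clock: 27.55
position: [0.5796, 0.0228, 0.0396]
eef_rot: [-3.14, -0.003, 2.875]
wrist_force: [-0.7, -0.5, 11.5]
width: 0.0309
finger_force: 119.6
```

```bash
python3 chk.py 0
```

```text
t 27.55 along/lat/z [552.91 175.46  39.64] tilt -0.19 yaw err deg -0.1 fing roll -0.1 C [5.5297e+02 1.7549e+02 1.4000e-01] F along,lat,z [-0.53 -0.63 11.53] w 0.030930812761450422
F [-0.5  -0.22 12.31] pos err from plan mm [ 0.84  0.2  -0.1 ]
d shares [-0.016  0.     0.004] rot [ 0.006 -0.025 -0.012]
```

servo_tool(increments=[[0, 0, 0.008, 0, 0, 0, 1], [0, 0, 0, 0, 0, 0, 1]])

```text
clock: 27.95
position: [0.5801, 0.0226, 0.0397]
eef_rot: [-3.14, -0.002, 2.875]
wrist_force: [2.1, 0.5, 7.6]
width: 0.0312
finger_force: 119.6
```

```bash
python3 chk.py 0
```

```text
t 27.95 along/lat/z [553.43 175.4   39.72] tilt -0.14 yaw err deg -0.08 fing roll -0.06 C [5.5348e+02 1.7542e+02 2.2000e-01] F along,lat,z [1.88 1.05 7.62] w 0.031157733895239247
F [1.64 0.48 7.43] pos err from plan mm [ 1.36  0.22 -0.02]
d shares [-0.027  0.003  0.002] rot [ 0.003 -0.019 -0.009]
```

servo_tool(increments=[[0, 0, 0.008, 0, 0, 0, 1], [0, 0, 0.004, 0, 0, 0, 1], [0, 0, 0, 0, 0, 0, 1]])

```text
clock: 28.45
position: [0.5807, 0.0223, 0.0399]
eef_rot: [-3.141, -0.002, 2.874]
wrist_force: [5.8, 2.0, 2.2]
width: 0.0311
finger_force: 119.2
```

```bash
python3 chk.py 0
```

```text
t 28.45 along/lat/z [554.04 175.31  39.9 ] tilt -0.11 yaw err deg -0.03 fing roll -0.03 C [5.5408e+02 1.7531e+02 4.0000e-01] F along,lat,z [5.1  3.51 2.21] w 0.031051759516604188
F [5.47 2.55 2.22] pos err from plan mm [1.94 0.14 0.14]
d shares [-0.037  0.007 -0.001] rot [-0.    -0.014 -0.004]
```

servo_tool(increments=[[0.019, -0.005, 0, 0, 0, 0, 1], [0.019, -0.005, 0, 0, 0, 0, 1], [0, 0, 0, 0, 0, 0, 1]])

```text
clock: 28.95
position: [0.5818, 0.022, 0.0398]
eef_rot: [-3.14, -0.003, 2.875]
wrist_force: [5.9, 2.8, 4.9]
width: 0.0312
finger_force: 119.2
```

```bash
python3 chk.py 0
```

```text
t 28.95 along/lat/z [555.21 175.25  39.81] tilt -0.2 yaw err deg -0.06 fing roll -0.07 C [5.5527e+02 1.7527e+02 3.1000e-01] F along,lat,z [4.9  4.3  4.87] w 0.031184443704163713
F [4.19 3.92 4.09] pos err from plan mm [3.07 0.06 0.04]
d shares [-0.058  0.015  0.002] rot [ 0.002 -0.026 -0.008]
```

servo_tool(increments=[[0.02, -0.006, 0.003, 0, 0, 0, 1], [0.02, -0.006, 0, 0, 0, 0, 1], [0, 0, 0, 0, 0, 0, 1]])

```text
clock: 29.45
position: [0.5826, 0.0217, 0.0397]
eef_rot: [-3.14, -0.006, 2.875]
wrist_force: [2.3, 3.9, 6.2]
width: 0.0309
finger_force: 119.2
```

```bash
python3 chk.py 0
```

```text
t 29.45 along/lat/z [556.09 175.21  39.71] tilt -0.32 yaw err deg -0.09 fing roll -0.11 C [5.5619e+02 1.7525e+02 2.1000e-01] F along,lat,z [1.16 4.38 6.15] w 0.030850205342683245
F [1.04 4.25 6.14] pos err from plan mm [4.01 0.02 0.06]
d shares [-0.076  0.02   0.003] rot [ 0.003 -0.041 -0.012]
```

servo_tool(increments=[[0, 0, 0, 0, 0, 0, 0.5], [0, 0, 0, 0, 0, 0, 0.3], [0, 0, 0, 0, 0, 0, 0.2], [0, 0, 0, 0, 0, 0, 0.2], [0, 0, 0.1, 0, 0, 0, 0.2], [0, 0, 0.3, 0, 0, 0, 0.2], [0, 0, 0.6, 0, 0, 0, 0.2], [0, 0, 0.8, 0, 0, 0, 0.2], [-0.4, 0, 0.8, 0, 0, 0, 0.2], [-0.8, -0.4, 0.6, 0, 0, 0, 0.2], [-0.8, -0.8, 0, 0, 0, 0, 0.2], [0, -0.8, 0, 0, 0, 0, 0.2]])

```text
clock: 30.85
position: [0.4865, -0.0732, 0.1988]
eef_rot: [-3.134, -0.005, 2.878]
wrist_force: [1.3, -0.8, -0.0]
width: 0.0684
finger_force: 0.0
```

servo_tool(increments=[[0, -0.8, 0, 0, 0, 0, 0.2], [0, -0.8, 0, 0, 0, 0, 0.2], [0, -0.6, 0, 0, 0, 0, 0.2], [0, 0, 0, 0, 0, 0, 0.2]])

```text
clock: 31.25
position: [0.4897, -0.189, 0.1979]
eef_rot: [-3.136, -0.005, 2.866]
wrist_force: [-0.2, -0.0, -0.6]
width: 0.0685
finger_force: 0.0
```

```bash
python3 - <<'E'
from h import *
k=6;im=bot.grab_frame("side");a=cv2.resize(im,None,fx=k,fy=k,interpolation=cv2.INTER_CUBIC)[175*k:245*k,205*k:275*k]
t=bot.grab_frame("top");b=cv2.resize(t,None,fx=7,fy=7,interpolation=cv2.INTER_CUBIC)[145*7:205*7,225*7:275*7]
cv2.imwrite("pics/end.png",np.hstack([a,b]))
print(a.shape,b.shape,bot.get_state()["clock"])
for c in CAL: print([(np.round(np.array(d["location"])*[512,384],1),round(d["score"],2)) for d in bot.spot_point(c,"cell_nub")])
E
```

```text
(420, 420, 3) (420, 350, 3) 31.35
[(array([255.2, 163.6]), 0.61)]
[(array([233.2, 212.6]), 0.8)]
```

View pics/end.png

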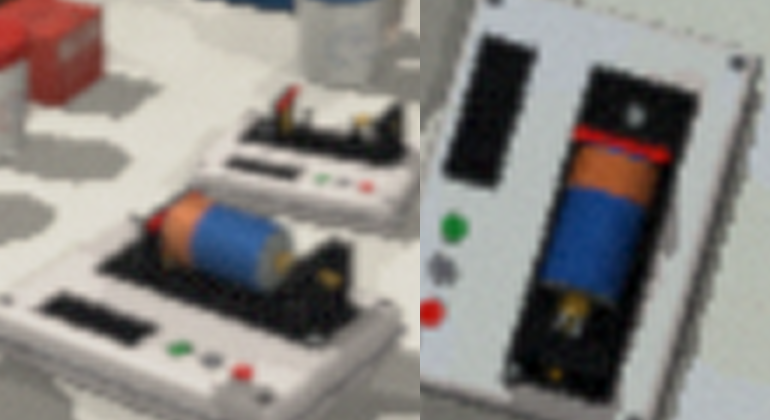

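```bash
python3 - <<'E'
from h import *
def pts(x,z=.057):
    c=cyl([0,0,yaw])-[0,0,.032];return c@np.eye(3)+x[0]*ex+x[1]*n+[0,0,z]
for c,l in(("top",(252,176)),("side",(241,214))):
    im=bot.grab_frame(c)
    for d in bot.trace(c,"cell_center"):
        p=np.array(d["location"])*[512,384]
        if np.hypot(*(p-l))<12:
            m=d["pixels"].astype(np.float32)
            print(c,p.round(1),m.sum(),fit({c:m},pts,[.556,.175],[.006,.006]))
            def p3(x):
                b=cyl([0,0,0])-[0,0,.032];return b@R.from_euler("zyx",[x[2]+yaw,x[3],0]).as_matrix().T+x[0]*ex+x[1]*n+[0,0,.057]
            print(fit({c:m},p3,[.556,.175,0,0],[.006,.006,.05,.05]))
            break
E
```

```text
top [247.6 176.4] 249.0 (array([0.55337064, 0.17558028]), np.float64(0.11320281028747559))
(array([ 0.55335077,  0.17577077,  0.01564648, -0.02678521]), np.float64(0.10466867685317993))
side [241.4 216.3] 223.0 (array([0.56115625, 0.17214062]), np.float64(0.14321748912334442))
(array([ 0.56265702,  0.17214412,  0.02266345, -0.02664186]), np.float64(0.1468609869480133))
```

```bash
python3 -c "
from station import bot
print(bot.close_job(), bot.get_state()['clock'])"
```

```text
the job is handed in; nothing more can be done
the job is handed in; nothing more can be done
```

The cell lies level in the recorder's bay with its nub under the red lip, judging by the camera pictures and the forces felt. It was released, the arm was clear of everything, and I handed the job in at about 31.5 s. No verdict came back.

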